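# Set up the raking-light viewer for a medal striking set

### The arm

A 6-joint arm with a two-finger parallel gripper is mounted at the origin on the work surface. World frame = base frame: x ahead of the robot, y to its left, z up, the work surface at z = 0. Lengths are in m, angles in rad, forces in N, time in s.
With the tool pointing down it reaches from about 0.25 to 0.775 m from the base axis. Payload 4 kg.
Tool frame: the origin (TCP) lies at the centre of the arm's flange, where the gripper is bolted on; the fingertips stand ahead of it and the grasp point (between the pads) lies 180 mm ahead of it (robot.tcp_to_tips is the z of the fingertips in the tool frame, in m); z points along the fingers, y is the direction in which the jaws open and shut (so a half turn about z gives the same grasp; the last joint's range is limited). The gripper opens to 94 mm and grips with 3 to 60 N. Pads are 16 mm wide; open, the fingers measure 119 mm over their backs; the gripper's body (75 mm by 177 mm) begins 78 mm behind the grasp point.
Start: joints at [-1.395, 0.087, 1.371, -0, 1.684, -0.103], TCP at [0.151, -0.529, 0.405] pointing down, gripper open.
Joint ranges: [-3.1, 3.1], [-0.76, 2.03], [0.27, 2.55], [-1.08, 4.22], [0.17, 2.65], [-2.57, 2.57]. Speed limits (rad/s): [2.79, 2.79, 3.14, 3.14, 3.14, 3.14].

### API

Orientations are given as [roll, pitch, yaw] about the fixed x, y, z axes, in that order (R = Rz(yaw) Ry(pitch) Rx(roll)).
In Python, from bench import robot gives the robot as it stands.
- The arm moves only by the tool move_arm, never from a script. Its argument "increments" is a list that holds one entry, the list of rows, each a list of 7 numbers: the opening, from 0 (shut) to 1 (fully open), then the shift along the tool's x, y, z as a fraction of full scale, then the turn, a rotation vector about the tool's x, y, z as a fraction of full scale. In form: [[[jaw, dx, dy, dz, rx, ry, rz], ...]]. A call has 1 to 8 rows; each row is the pose to reach, as a shift and turn from the pose commanded when the call began, along the tool's axes at that moment; what a row does not reach only later rows make up. Full scale, the value 1, is 0.1 m for a shift and pi/2 rad for a turn. A row lasts 1/12 s, in which the tool goes at most 41.7 mm and 7.16 degrees, less where a joint would pass 70% of its speed; a pose out of reach is approached as far as the arm can. A call with a number of a shift or a turn outside -1 to 1 is refused whole. A call with a gripper value outside its range is refused whole. The fingers move at their own pace and stop on an object; the grip force is fixed at half the most. Time passes only in rows, so rows that repeat a pose let the fingers close. It gives the time, the measured TCP pose, the force and the opening at its end, in the units of the state.
- robot.get_obs(): the state, without advancing time (a new reading comes with each control period).
- robot.snapshot(name): name is "side" or "top"; returns (picture, depth): 384x512x3 uint8, red, green, blue; 384x512 float32, m along the optical axis (not along the pixel's ray), 0 where there is no reading.
- robot.camera_params(name): a dict with "mtx" (3x3 intrinsics, pixels), "R" (3x3) and "t" (3): a world point X has camera coordinates R X + t. Camera axes: x right, y down, z forward; pixel columns grow to the right and rows downward; lengths in m; the calibration is good to about 2 mm. A picture is of the moment at which its call begins. camera_params takes no time and is no camera call.
- robot.close_job(): hands the job in, once; it reports no verdict.
The state is a dict: "time": time; "joint_positions": joint angles; "qvel": joint speeds; "joint_torque": joint torques, N m; "tool_pos": TCP position; "ee_rot": TCP orientation; "wrist_force": force on the tool from outside, world axes, zero at the start; "wrist_torque": the same for the moment, N m; "width": finger opening in m.
Only numpy, scipy, OpenCV 4.12 (cv2) and the standard library are available. Lean on these libraries where they do the work, as an engineer would, in place of code of your own. Each camera call takes 0.05 s, during which the arm holds its last target.

### The job

Get the raking-light viewer ready and take the picture: slide the red thumb latch so that the spring cover of the specimen well flies open, raise the stiff white lamp panel to 60 degrees (the red mark) and let it stand there, and move every piece of the striking set that lies on the bench into the well, each standing flat on the well floor the way up it stands now. When all that is so, press the green shutter button fully home; leave the gravers, the hammer and the white moulds alone.

Things in the scene. Friction and masses are not known exactly. Their poses are not given: they have to be found in the camera images.
- viewer: The raking-light viewer, a fixed bench instrument. Origin: on the bench under the centre of the specimen well; x away from the robot (the latch is on its -x front), y to the left towards the lamp panel, z up; its yaw varies. Left of the well, y = 180 to 295 mm, x = -65 to 65, stands the lamp housing, 55 mm high, on which the panel lies; the gap between them is a plate 8 mm high.
- well_in (a point): Centre of the specimen well's inner floor; axes as the viewer's. The well is an open box, outside 120 (x) by 274 (y) mm, walls 5 mm thick, rim 36 mm above the bench; inside 110 by 264 mm, its blue floor 8 mm above the bench (28 mm deep).
- panel (a joint): Angle of the lamp panel, rad: 0 flat on its housing, grows as raised, stop at 2.0; 60 degrees = 1.047. White plate 126 (x) by 105 by 10 mm, 0.25 kg, hinged along its left (+y) edge; its right edge with the orange handle rises and swings left. Stiff: 4 N at the handle moves it, it stays where left. Starts at 0 to 0.3. White quadrant at its far end: red mark at 60 degrees, black at 30 and 90.
- panel_handle (a point): Centre of the panel's handle, an orange bar 14 mm in diameter, 30 mm long, parallel to the hinge (viewer's x); it stands out 28 mm from the panel's free edge on a neck 12 mm wide. It can be pinched from above across its two end faces and turns easily between the fingers as the panel rises. Axes turn with the panel: x along the bar, y towards the hinge.
- panel_hinge (a point): Middle of the panel's hinge line, which runs along the viewer's x; 133 mm from the handle's centre.
- cover (a joint): Angle of the well's cover in rad: 0 shut, 1.95 fully open (leaning back beyond upright). Aluminium plate with a blue field, 120 by 274 by 4 mm, hinged along the well's far (+x) edge; a spring throws it fully open within about 2 s once the latch lets its front tongue go, and holds it there.
- cover_edge (a point): Middle of the cover's free edge (shut: the front edge, 38 mm above the bench).
- latch (a joint): Travel of the thumb latch in m: 0 locked (as at the start), grows as it slides along the viewer's +y (to the left, towards the lamp panel), stop at 0.020. The cover is free from about 0.011. Friction 1.5 N; it stays where it is left.
- latch_knob (a point): The red latch knob, 16 (x) by 12 (y) by 32 mm high, its top 49 mm above the bench, in front of the middle of the well's front wall (26 mm from the wall to its centre). This point: on the knob's axis 37 mm above the bench. It runs above a black track 12 mm high; 25 mm or more is free on either side of it.
- shutter (a joint): Travel of the shutter button in m: 0 up, 0.006 fully home. Takes 5 N fully down and springs back.
- shutter_top (a point): Centre of the top face of the green shutter button, 28 mm in diameter, pressed straight down, 34 mm above the bench, in front of the well's right end.
- die: Bright steel die: foot 44 mm in diameter and 17 mm high, neck 32 mm in diameter, 32 mm high in all, 0.25 kg. Origin: centre of its underside, z up along its axis. Round, so any grip across its diameter will do. Starts upright, loose on the bench, to the robot's right of the viewer. May be absent.
- punch: Dark steel punch: plain cylinder 30 mm in diameter, 34 mm high, chamfered top, 0.16 kg. Origin: centre of its underside, z up along its axis. Round, so any grip across its diameter will do. Starts upright, loose on the bench, to the robot's right of the viewer. May be absent.
- collar: Brass collar: ring 46 mm outside, 28 mm inside, 16 mm high, 0.12 kg. Origin: centre of its underside, z up along its axis. Round, so any grip across its diameter will do. Starts upright, loose on the bench, to the robot's right of the viewer. May be absent.
- medal: Copper-coloured medal: disc 46 mm in diameter, 9 mm high at its rim, 0.10 kg. Origin: centre of its underside, z up along its axis. Round, so any grip across its diameter will do. Starts upright, loose on the bench, to the robot's right of the viewer. May be absent.
- plaster: White plaster model: disc 42 mm in diameter, 14 mm high, 0.04 kg. Origin: centre of its underside, z up along its axis. Round, so any grip across its diameter will do. Starts upright, loose on the bench, to the robot's right of the viewer. May be absent.
- gravers: Bystander: black pot of gravers, 68 mm in diameter, up to 190 mm high. Origin under its centre.
- hammer: Bystander: chasing hammer with a red handle, 220 mm long, lying along its x behind the pieces.
- moulds: Bystander: two white round moulds in one stack, 100 mm in diameter, 25 mm high, in front of the lamp housing. Origin under its centre. Not part of the striking set.

How it is judged:
By the outcome, as a careful person would: the job done as asked, in the order asked, and still so for the second after the job is handed in, with the robot touching nothing.
Of die, punch, collar, medal, plaster only 3 to 5 are there at a start; the rules pass over those that are not, and their reading is None.
At some moment in a run one of die, punch, collar, medal, plaster may be knocked a few centimetres aside while the robot is not near it.
It also fails if it takes over 210 s, if anything falls off the work surface, if the arm or the gripper's body presses on something with over 40 N, if the wrist force passes 120 N, or if a joint passes its speed limit or range.

## Working session

There is one attempt and no reset: what is moved stays moved. The work goes in short steps, Python scripts to look and compute and a tool call to move; the robot and the scene stay as the last step left them, time stands still between calls to the robot, and variables do not carry over. Pictures are saved under pics/ and viewed, and the job is handed in when it is done.

Besides the shell and the picture viewer there is one more tool, called after "Call:" by a JSON object that holds its "api" and its "payload". move_arm: Moves the arm, as the interface text tells. Its arguments: {"type":"object","properties":{"increments":{"type":"array","items":{"type":"array","items":{"type":"array","items":{"type":"number","minimum":-1,"maximum":1}}}}},"required":["increments"]}

```bash
ls; mkdir -p pics; cat > h.py <<'E'
import numpy as np, cv2
from bench import robot
from scipy.spatial.transform import Rotation as Ro
def snap(tag):
    out={}
    for n in("side","top"):
        p,d=robot.snapshot(n); cv2.imwrite(f"pics/{tag}_{n}.png",cv2.cvtColor(p,cv2.COLOR_RGB2BGR)); np.savez(f"pics/{tag}_{n}.npz",p=p,d=d); out[n]=(p,d)
    return out
def crop(tag,n,u0,v0,u1,v1,k):
    p=cv2.imread(f"pics/{tag}_{n}.png")[v0:v1,u0:u1]
    cv2.imwrite(f"pics/{tag}_{n}_c{u0}_{v0}.png",cv2.resize(p,None,fx=k,fy=k,interpolation=cv2.INTER_CUBIC))
def w(tag,n,u,v,r=1):
    d=np.load(f"pics/{tag}_{n}.npz")['d'];c=robot.camera_params(n)
    q=d[int(v)-r:int(v)+r+1,int(u)-r:int(u)+r+1]; z=np.median(q[q>0])
    X=np.linalg.inv(c['mtx'])@np.array([u,v,1])*z
    return np.array(c['R']).T@(X-np.array(c['t']))
def atz(n,u,v,z):
    c=robot.camera_params(n);R=np.array(c['R']);t=np.array(c['t'])
    r=R.T@np.linalg.inv(c['mtx'])@np.array([u,v,1]);o=-R.T@t
    return o+r*(z-o[2])/r[2]
def proj(n,X):
    c=robot.camera_params(n);q=np.array(c['mtx'])@(np.array(c['R'])@np.array(X)+np.array(c['t']));return q[:2]/q[2]
def cloud(tag,n):
    d=np.load(f"pics/{tag}_{n}.npz")['d'];c=robot.camera_params(n)
    v,u=np.mgrid[0:384,0:512]
    X=np.stack([u,v,np.ones_like(u)],-1)@np.linalg.inv(c['mtx']).T*d[...,None]
    return (X-np.array(c['t']))@np.array(c['R'])
def st():
    o=robot.get_obs()
    print({k:np.round(o[k],4).tolist() for k in("time","tool_pos","ee_rot","wrist_force","width","joint_positions")})
E
python3 - <<'E'
from h import *
st(); snap("a")
for n in("side","top"):
    c=robot.camera_params(n);print(n,-np.array(c['R']).T@np.array(c['t']),np.array(c['mtx']).round(1).tolist(),np.array(c['R']).round(3).tolist())
    crop("a",n,0,0,512,384,1.5)
E
```

```text
pics
{'time': 0.0, 'tool_pos': [0.1513, -0.5287, 0.4035], 'ee_rot': [-3.1393, -0.0002, 0.2788], 'wrist_force': [-0.0853, 0.1722, -0.2994], 'width': 0.0937, 'joint_positions': [-1.3951, 0.088, 1.3722, -0.0, 1.6836, -0.1031]}
side [ 0.37786533 -0.8444578   0.54429342] [[399.1, 0.0, 258.4], [0.0, 399.1, 192.6], [0.0, 0.0, 1.0]] [[0.989, -0.147, 0.027], [-0.049, -0.486, -0.873], [0.141, 0.862, -0.487]]
top [0.34380746 0.0104056  1.03980651] [[405.8, 0.0, 262.8], [0.0, 405.8, 185.6], [0.0, 0.0, 1.0]] [[-0.025, -1.0, -0.009], [-0.986, 0.026, -0.163], [0.163, 0.005, -0.987]]
```

```bash
ls pics
```

```text
a_side.npz
a_side.png
a_side_c0_0.png
a_top.npz
a_top.png
a_top_c0_0.png
```

View pics/a_top_c0_0.png

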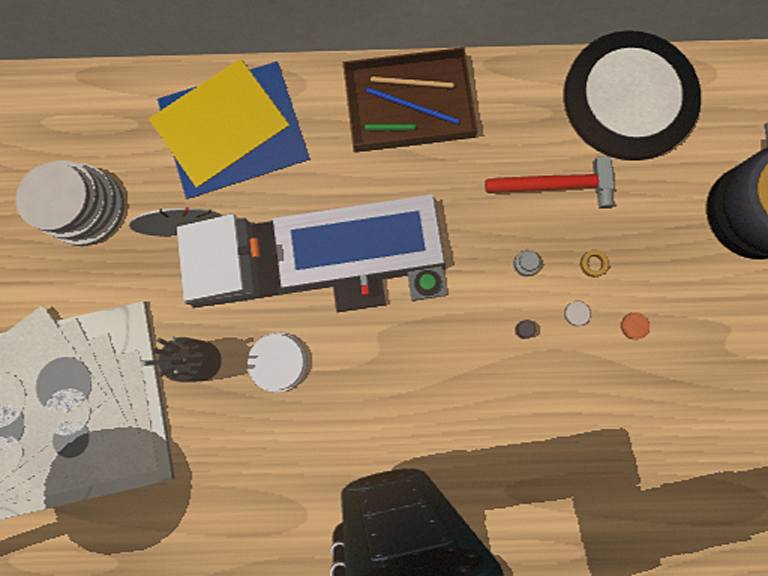

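View pics/a_side_c0_0.png

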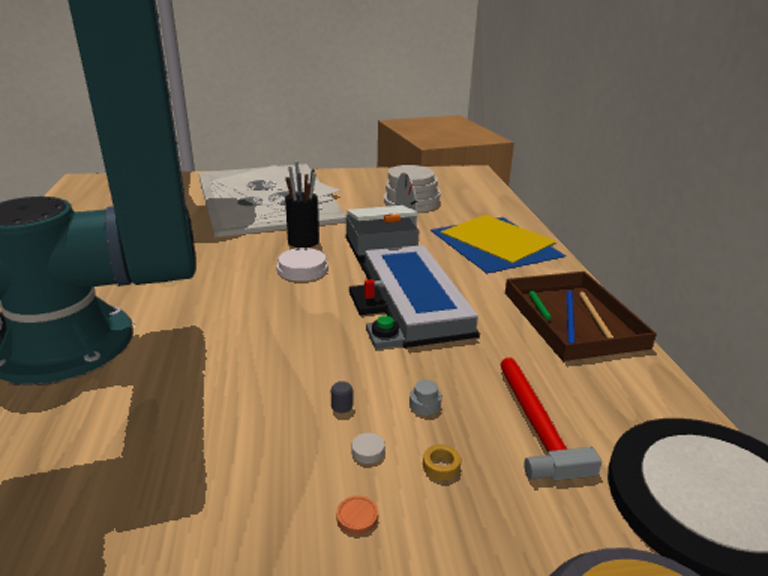

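All five pieces are present: die, collar, punch, plaster and medal, on the right in the top view at about (528,262), (595,263), (527,328), (578,313) and (635,325). I'll measure next.

```bash
python3 - <<'E'
from h import *
crop("a","top",110,120,310,250,4); crop("a","side",215,120,335,240,5)
P=cloud("a","top")
z=P[...,2]
m=((z>0.005)&(z<0.06)&(P[...,1]<-0.1)&(P[...,1]>-0.5)&(P[...,0]>0.2)&(P[...,0]<0.5)).astype(np.uint8)
n,l,s,c=cv2.connectedComponentsWithStats(m)
for i in range(1,n):
    if s[i,4]>20:
        q=P[l==i];zt=np.percentile(q[:,2],90);top=q[q[:,2]>zt-.004]
        (u,v),r=cv2.minEnclosingCircle(np.argwhere((l==i)&(z>zt-.004))[:,::-1].astype(np.float32))
        print(c[i].round(1),s[i,4],"z",zt.round(4),"mean",top.mean(0).round(4),"circ",atz("top",u,v,zt).round(4),r*2*zt/zt*1.03/405.8)
E
```

```text
[384.3 208.5] 216 z 0.0159 mean [ 0.4468 -0.2912  0.0143] circ [ 0.4465 -0.2911  0.0159] 0.041014630386781194
[423.4 216.7] 253 z 0.0104 mean [ 0.4237 -0.3896  0.0087] circ [ 0.4229 -0.388   0.0104] 0.047491061387830553
[349.7 219. ] 136 z 0.0357 mean [ 0.4221 -0.2003  0.0344] circ [ 0.4215 -0.1995  0.0357] 0.029775290914566547
```

View pics/a_top_c110_120.png

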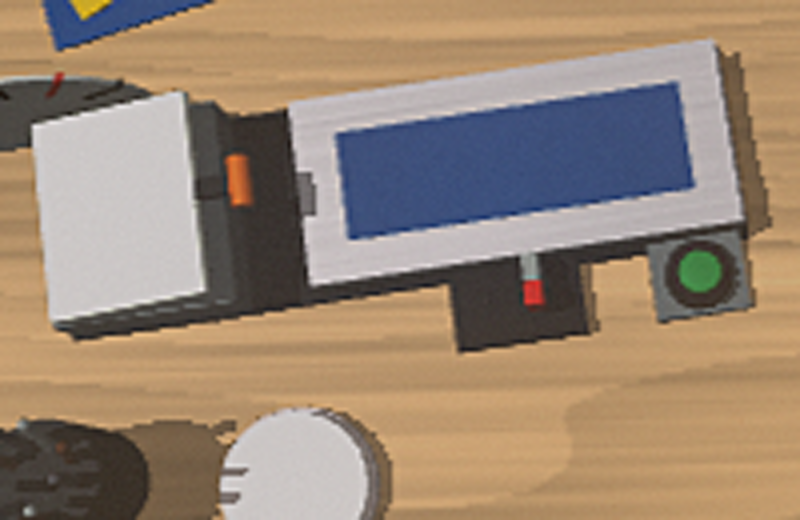

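View pics/a_side_c215_120.png

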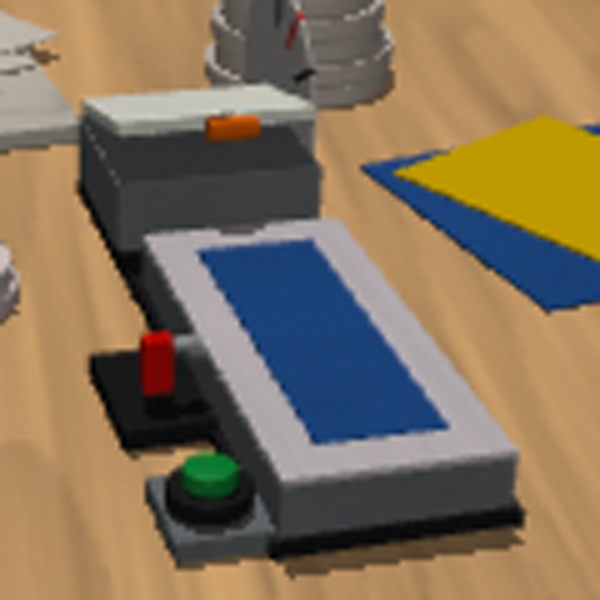

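```bash
python3 - <<'E'
from h import *
P=cloud("a","top");z=P[...,2]
m=((z>0.005)&(z<0.06)&(P[...,1]<-0.1)&(P[...,1]>-0.5)&(P[...,0]>0.2)&(P[...,0]<0.6)).astype(np.uint8)
n,l,s,c=cv2.connectedComponentsWithStats(m)
for i in range(1,n):
    if s[i,4]>20:
        q=P[l==i];zt=np.percentile(q[:,2],90)
        (u,v),r=cv2.minEnclosingCircle(np.argwhere((l==i)&(z>zt-.004))[:,::-1].astype(np.float32))
        print(c[i].round(1),s[i,4],"z",zt.round(4),"circ",atz("top",u,v,zt).round(4),r*2*1.03/405.8)
C=[atz("top",*p,0.040) for p in [(182.5,145.5),(288.2,130),(296,175),(187.5,191.2)]]
C=np.array(C);print(C.round(4))
print("sizes",[np.linalg.norm(C[i]-C[(i+1)%4]).round(4) for i in range(4)])
yv=(C[0]+C[3]-C[1]-C[2])[:2]; xv=(C[0]+C[1]-C[2]-C[3])[:2]
print("yaw y",np.degrees(np.arctan2(-yv[0],yv[1])),"yaw x",np.degrees(np.arctan2(xv[1],xv[0])),"ctr",C.mean(0))
print("knob",atz("top",243.2,193,.049),w("a","top",243,193,0),w("a","top",243,192,0))
print("btn",atz("top",285,187.7,.034),w("a","top",285,188))
print("handle",w("a","top",169.7,165,0),w("a","top",169,165,0))
print("panel",w("a","top",140,165),w("a","top",125,170),w("a","top",152,170))
print("side knob",w("a","side",246,191),"btn",w("a","side",257,215), "handle",w("a","side",261,145))
yaw=np.arctan2(-yv[0],yv[1]);ct=C.mean(0)[:2]
R=np.array([[np.cos(yaw),-np.sin(yaw)],[np.sin(yaw),np.cos(yaw)]])
for nm,p in [("knob",(-86,0)),]: print(nm,ct+R@p)
for nm,p in [("btn",atz("top",285,187.7,.034)),("knob",atz("top",243.2,193,.049)),("handle",w("a","top",169.7,165,0))]: print(nm,R.T@(p[:2]-ct))
print(P[158:172:2,120:160:5].round(3)[...,2])
E
```

```text
[350.7 174.9] 240 z 0.0335 circ [ 0.5352 -0.2114  0.0335] 0.030669649132605902
[395.8 175. ] 187 z 0.0184 circ [ 0.5312 -0.3255  0.0184] 0.04582908338017508
[384.3 208.5] 216 z 0.0159 circ [ 0.4465 -0.2911  0.0159] 0.041014630386781194
[423.4 216.7] 253 z 0.0104 circ [ 0.4229 -0.388   0.0104] 0.047491061387830553
[349.7 219. ] 136 z 0.0357 circ [ 0.4215 -0.1995  0.0357] 0.029775290914566547
[[ 0.6178  0.2169  0.04  ]
 [ 0.6513 -0.0531  0.04  ]
 [ 0.5339 -0.0685  0.04  ]
 [ 0.4999  0.2035  0.04  ]]
sizes [np.float64(0.2721), np.float64(0.1184), np.float64(0.2742), np.float64(0.1187)]
yaw y 7.091310608168148 yaw x 6.985319485448697 ctr [0.57573536 0.07471078 0.04      ]
knob [0.49042386 0.06409084 0.049     ] [nan nan nan] [0.49302162 0.06457538 0.04840246]
btn [ 0.50334584 -0.04019917  0.034     ] [ 0.50253778 -0.04015874  0.03429412]
handle [0.55463505 0.23468556 0.09953139] [0.5546761  0.2363463  0.09954649]
panel [0.56062454 0.31103866 0.0813945 ] [0.55139408 0.35061654 0.07130622] [0.54625247 0.28002635 0.08723471]
side knob [0.49271251 0.05778236 0.04051721] btn [ 0.50603671 -0.05083224  0.03433035] handle [0.55700968 0.22925852 0.09644044]
knob [-84.7664224  -10.54207347]
btn [-0.08602153 -0.10509441]
knob [-8.59699656e-02 -6.91792113e-06]
handle [-0.00118986  0.16135593]
[[0.068 0.073 0.076 0.081 0.082 0.085 0.087 0.089]
 [0.068 0.072 0.076 0.077 0.081 0.085 0.088 0.09 ]
 [0.07  0.073 0.075 0.077 0.081 0.085 0.088 0.089]
 [0.068 0.074 0.074 0.079 0.081 0.082 0.085 0.09 ]
 [0.072 0.071 0.074 0.077 0.082 0.084 0.086 0.089]
 [0.065 0.072 0.076 0.076 0.081 0.084 0.088 0.089]
 [0.07  0.073 0.075 0.079 0.082 0.083 0.088 0.088]]
  return _methods._mean(a, axis=axis, dtype=dtype,
  ret = ret.dtype.type(ret / rcount)
```

```bash
cat >> h.py <<'E'
YAW=np.radians(7.05);CT=np.array([0.5757,0.0747])
RV=np.array([[np.cos(YAW),-np.sin(YAW)],[np.sin(YAW),np.cos(YAW)]])
def V(x,y): return CT+RV@np.array([x,y])
def inc(pos,yaw,roll=np.pi):
    """increments to put grasp point at pos (tool down)"""
    o=robot.get_obs();R0=Ro.from_euler('xyz',o['ee_rot']);R1=Ro.from_euler('xyz',[roll,0,yaw])
    t=np.array(pos)-R1.apply([0,0,.18])
    d=R0.inv().apply(t-np.array(o['tool_pos']))/.1; r=(R0.inv()*R1).as_rotvec()/(np.pi/2)
    print("inc",d.round(3).tolist(),r.round(3).tolist(),"norm",np.linalg.norm(d*.1).round(3))
def grasp():
    o=robot.get_obs();R0=Ro.from_euler('xyz',o['ee_rot']);g=np.array(o['tool_pos'])+R0.apply([0,0,.18])
    print("grasp",g.round(4),"viewer",(RV.T@(g[:2]-CT)).round(4),"yaw",np.degrees(o['ee_rot'][2]).round(2),"t",round(float(o['time']),2),"F",np.round(o['wrist_force'],1),"w",np.round(o['width'],4))
E
python3 - <<'E'
from h import *
print(robot.tcp_to_tips)
P=cloud("a","top")
m=(P[...,1]>.15)&(P[...,0]<.5)&(P[...,0]>.25)&(P[...,2]>.02)
q=P[m]
for lo,hi in((.02,.03),(.06,.12),(.12,.25)):
    s=q[(q[:,2]>lo)&(q[:,2]<hi)]; print(lo,hi,len(s),s.min(0).round(3),s.max(0).round(3))
grasp()
print("knob",V(-.090,0),"handle",V(0,.162),"btn",V(-.086,-.105))
p=V(-.090,0); inc([p[0],p[1],.12],YAW)
E
```

```text
0.1992
0.02 0.03 1716 [0.25  0.171 0.02 ] [0.499 0.677 0.03 ]
0.06 0.12 975 [0.351 0.252 0.06 ] [0.5  0.38 0.12]
0.12 0.25 227 [0.353 0.316 0.121] [0.412 0.376 0.175]
grasp [ 0.1513 -0.5283  0.2236] viewer [-0.4952 -0.5464] yaw 15.97 t 0.1 F [ 1.2 -0.3 -0.9] w 0.0942
knob [0.48638045 0.06365381] handle [0.55581686 0.23547519] btn [ 0.50323743 -0.04006139]
inc [4.851, -4.77, 1.046] [-0.001, 0.0, 0.099] norm 0.688
```

Call:
{"api": "move_arm", "payload": {"increments": [[[0.35, 0.25, -0.25, 0, 0, 0, 0.05], [0.35, 0.5, -0.5, 0, 0, 0, 0.099], [0.35, 0.75, -0.75, 0, 0, 0, 0.099], [0.35, 1, -1, 0, 0, 0, 0.099], [0.35, 1, -1, 0, 0, 0, 0.099]]]}}

```text
time: 0.52
tool_pos: [0.2219, -0.4011, 0.4047]
ee_rot: [-3.139, -0.002, 0.128]
wrist_force: [-0.4, -1.2, -0.1]
width: 0.0641
```

```bash
python3 - <<'E'
from h import *
grasp();st()
p=V(-.090,0); inc([p[0],p[1],.12],YAW)
E
```

```text
grasp [ 0.2222 -0.4007  0.2247] viewer [-0.4092 -0.4284] yaw 7.35 t 0.52 F [-0.4 -1.2 -0.1] w 0.0641
{'time': 0.5167, 'tool_pos': [0.2219, -0.4011, 0.4047], 'ee_rot': [-3.1394, -0.002, 0.1283], 'wrist_force': [-0.4148, -1.1948, -0.0868], 'width': 0.0641, 'joint_positions': [-1.1902, -0.1183, 1.5735, 0.0025, 1.6881, 0.2526]}
inc [3.216, -4.269, 1.063] [-0.001, -0.001, 0.003] norm 0.545
```

Call:
{"api": "move_arm", "payload": {"increments": [[[0.35, 0.2, -0.35, 0, 0, 0, 0], [0.35, 0.4, -0.7, 0, 0, 0, 0], [0.35, 0.6, -1, 0, 0, 0, 0], [0.35, 0.7, -1, 0, 0, 0, 0]]]}}

```text
time: 0.85
tool_pos: [0.2777, -0.2937, 0.4049]
ee_rot: [-3.14, -0.001, 0.127]
wrist_force: [1.4, -0.1, 0.1]
width: 0.0376
```

Call:
{"api": "move_arm", "payload": {"increments": [[[0.35, 0.25, -0.35, 0, 0, 0, 0], [0.35, 0.5, -0.7, 0, 0, 0, 0], [0.35, 0.7, -1, 0, 0, 0, 0], [0.35, 0.8, -1, 0, 0, 0, 0]]]}}

```text
time: 1.18
tool_pos: [0.3455, -0.1846, 0.4048]
ee_rot: [-3.14, -0.001, 0.13]
wrist_force: [0.2, -0.5, 0.5]
width: 0.0325
```

Call:
{"api": "move_arm", "payload": {"increments": [[[0.35, 0.25, -0.35, 0, 0, 0, 0], [0.35, 0.5, -0.7, 0, 0, 0, 0], [0.35, 0.7, -1, 0, 0, 0, 0], [0.35, 0.8, -1, 0, 0, 0, 0]]]}}

```text
time: 1.52
tool_pos: [0.4129, -0.0756, 0.4045]
ee_rot: [-3.139, -0.001, 0.13]
wrist_force: [-0.1, 0.1, -0.6]
width: 0.033
```

Call:
{"api": "move_arm", "payload": {"increments": [[[0.35, 0.25, -0.35, 0, 0, 0, 0], [0.35, 0.5, -0.7, 0, 0, 0, 0], [0.35, 0.7, -1, 0, 0, 0, 0], [0.35, 0.8, -1, 0, 0, 0, 0], [0.35, 0.8, -1, 0, 0, 0, 0]]]}}

```text
time: 1.93
tool_pos: [0.4805, 0.0302, 0.4036]
ee_rot: [3.141, 0.001, 0.126]
wrist_force: [0.2, -0.4, -0.3]
width: 0.0329
```

```bash
python3 - <<'E'
from h import *
grasp()
p=V(-.090,0); inc([p[0],p[1],.12],YAW)
E
```

```text
grasp [0.4803 0.0301 0.2236] viewer [-0.1002 -0.0326] yaw 7.22 t 1.93 F [ 0.2 -0.4 -0.3] w 0.0329
inc [0.102, -0.325, 1.035] [0.001, 0.001, 0.002] norm 0.109
```

Call:
{"api": "move_arm", "payload": {"increments": [[[0.35, 0.05, -0.2, 0.2, 0, 0, 0], [0.35, 0.1, -0.33, 0.5, 0, 0, 0], [0.35, 0.1, -0.33, 0.8, 0, 0, 0], [0.35, 0.1, -0.33, 1, 0, 0, 0], [0.35, 0.1, -0.33, 1, 0, 0, 0]]]}}

```text
time: 2.35
tool_pos: [0.4828, 0.0619, 0.299]
ee_rot: [3.141, 0.011, 0.121]
wrist_force: [-1.9, -0.3, -0.7]
width: 0.0326
```

```bash
python3 - <<'E'
from h import *
grasp()
p=V(-.090,0); inc([p[0],p[1],.042],YAW)
E
```

```text
grasp [0.4808 0.0616 0.119 ] viewer [-0.0958 -0.0013] yaw 6.94 t 2.35 F [-1.9 -0.3 -0.7] w 0.0326
inc [0.046, -0.013, 0.77] [0.0, 0.007, -0.001] norm 0.077
```

Call:
{"api": "move_arm", "payload": {"increments": [[[0.35, 0.02, -0.02, 0, 0, 0, 0], [0.35, 0.02, -0.02, 0.2, 0, 0, 0], [0.35, 0.02, -0.02, 0.4, 0, 0, 0], [0.35, 0.02, -0.02, 0.6, 0, 0, 0], [0.35, 0.02, -0.02, 0.77, 0, 0, 0], [0.35, 0.02, -0.02, 0.77, 0, 0, 0], [0.35, 0.02, -0.02, 0.77, 0, 0, 0]]]}}

```text
time: 2.93
tool_pos: [0.4867, 0.0653, 0.229]
ee_rot: [3.141, -0.001, 0.122]
wrist_force: [0.8, -0.4, 1.2]
width: 0.033
```

```bash
python3 - <<'E'
from h import *
grasp(); snap("b"); crop("b","side",215,120,335,240,5)
E
```

```text
grasp [0.487  0.0653 0.049 ] viewer [-0.0892  0.0015] yaw 6.99 t 2.93 F [ 0.8 -0.4  1.2] w 0.033
```

View pics/b_side_c215_120.png

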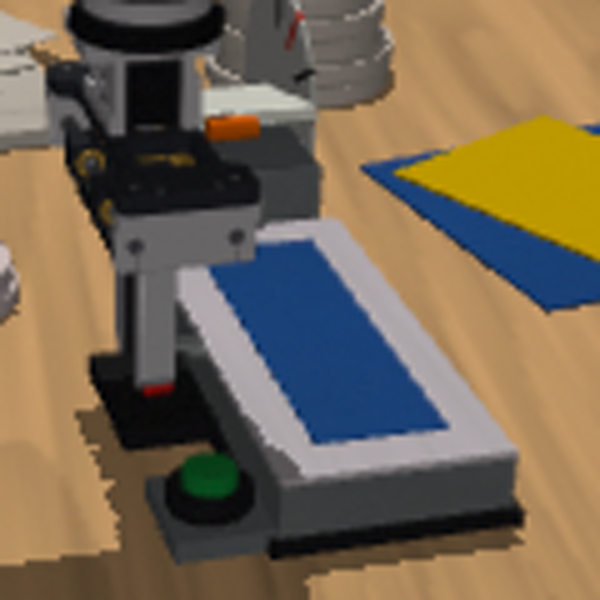

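The fingers straddle the red knob (tips at about z = 0.03). I'll close on it and slide it left.

Call:
{"api": "move_arm", "payload": {"increments": [[[0.08, 0, 0, 0, 0, 0, 0], [0.08, 0, 0, 0, 0, 0, 0], [0.08, 0, 0, 0, 0, 0, 0], [0.08, 0, -0.05, 0, 0, 0, 0], [0.08, 0, -0.1, 0, 0, 0, 0], [0.08, 0, -0.15, 0, 0, 0, 0], [0.08, 0, -0.19, 0, 0, 0, 0], [0.08, 0, -0.19, 0, 0, 0, 0]]]}}

```text
time: 3.7
tool_pos: [0.4843, 0.0842, 0.2288]
ee_rot: [3.135, -0.002, 0.125]
wrist_force: [-0.5, -8.8, 5.2]
width: 0.0117
```

```bash
python3 - <<'E'
from h import *
grasp(); snap("c"); crop("c","side",200,100,340,240,4)
E
```

```text
grasp [0.4848 0.083  0.0488] viewer [-0.0892  0.0194] yaw 7.14 t 3.7 F [-0.5 -8.8  5.2] w 0.0117
```

View pics/c_side_c200_100.png

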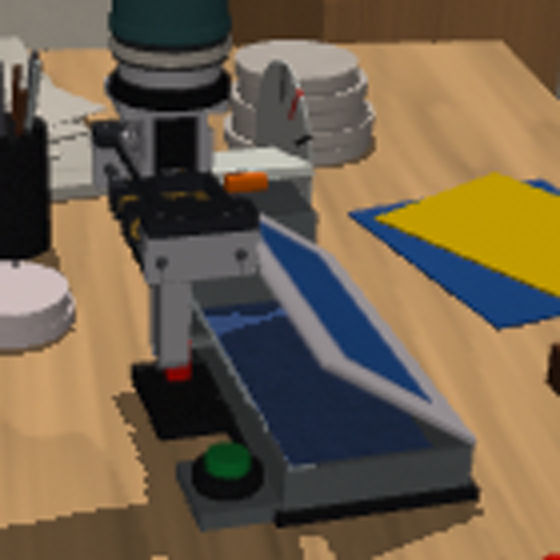

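The latch is released and the cover is swinging open. I'll let go and rise.

Call:
{"api": "move_arm", "payload": {"increments": [[[0.3, 0, -0.19, 0, 0, 0, 0], [0.3, 0, 0, 0, 0, 0, 0], [0.3, 0, 0, 0, 0, 0, 0], [0.3, 0, 0, -0.1, 0, 0, 0], [0.3, 0, 0, -0.3, 0, 0, 0], [0.3, 0, 0, -0.6, 0, 0, 0], [0.3, 0, 0, -1, 0, 0, 0], [0.3, 0, 0, -1, 0, 0, 0]]]}}

```text
time: 4.47
tool_pos: [0.4851, 0.0864, 0.3365]
ee_rot: [-3.141, -0.015, 0.125]
wrist_force: [1.4, -0.7, 1.4]
width: 0.0279
```

```bash
python3 - <<'E'
from h import *
grasp(); snap("d"); crop("d","side",200,60,340,240,3.3)
p=V(0,.162); inc([p[0],p[1],.21],YAW+np.pi/2)
E
```

```text
grasp [0.4878 0.0869 0.1565] viewer [-0.0858  0.0229] yaw 7.15 t 4.47 F [ 1.4 -0.7  1.4] w 0.0279
inc [0.902, -1.393, -0.59] [0.002, -0.003, -0.999] norm 0.176
```

View pics/d_side_c200_60.png

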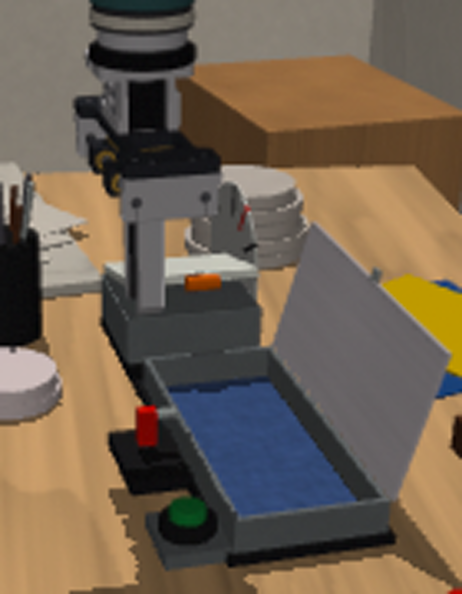

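The cover is fully open and the well is empty. Next is the panel handle.

Call:
{"api": "move_arm", "payload": {"increments": [[[0.4, 0, 0, -0.3, 0, 0, -0.07], [0.5, 0, 0, -0.55, 0, 0, -0.15], [0.55, 0.1, -0.2, -0.65, 0, 0, -0.23], [0.55, 0.3, -0.4, -0.65, 0, 0, -0.31], [0.55, 0.5, -0.6, -0.65, 0, 0, -0.39], [0.55, 0.6, -0.8, -0.65, 0, 0, -0.47], [0.55, 0.8, -1, -0.65, 0, 0, -0.55], [0.55, 0.9, -1, -0.65, 0, 0, -0.63]]]}}

```text
time: 5.23
tool_pos: [0.5609, 0.1993, 0.3899]
ee_rot: [-3.137, 0.0, 1.119]
wrist_force: [-0.6, -1.0, -0.4]
width: 0.052
```

```bash
python3 - <<'E'
from h import *
grasp()
p=V(0,.162); inc([p[0],p[1],.19],YAW+np.pi/2)
E
```

```text
grasp [0.56   0.1996 0.2099] viewer [-0.0002  0.1259] yaw 64.12 t 5.23 F [-0.6 -1.  -0.4] w 0.052
inc [0.303, -0.202, 0.2] [-0.003, -0.001, -0.366] norm 0.042
```

Call:
{"api": "move_arm", "payload": {"increments": [[[0.55, 0.1, -0.05, 0, 0, 0, -0.08], [0.55, 0.2, -0.1, 0, 0, 0, -0.16], [0.55, 0.3, -0.2, 0, 0, 0, -0.24], [0.55, 0.3, -0.2, 0.1, 0, 0, -0.32], [0.55, 0.3, -0.2, 0.2, 0, 0, -0.366], [0.55, 0.3, -0.2, 0.2, 0, 0, -0.366], [0.55, 0.3, -0.2, 0.2, 0, 0, -0.366]]]}}

```text
time: 5.82
tool_pos: [0.5556, 0.2317, 0.3702]
ee_rot: [-3.137, 0.0, 1.682]
wrist_force: [0.0, -1.2, -0.5]
width: 0.0516
```

```bash
python3 - <<'E'
from h import *
P=cloud("d","top");
img=np.load("pics/d_top.npz")['p'].astype(int)
m=(img[...,0]>170)&(img[...,1]<130)&(img[...,2]<70)&(P[...,1]>.18)&(P[...,1]<.28)&(P[...,0]>.5)&(P[...,0]<.62)
q=P[m];q=q[q[:,2]>.08]
print(len(q),q.mean(0),q.max(0),(q[:,:2]-CT)@RV.mean()if 0 else ((q[:,:2]-CT)@RV).mean(0),((q[:,:2]-CT)@RV).min(0),((q[:,:2]-CT)@RV).max(0))
vu=np.argwhere(m);print(vu.mean(0),vu.min(0),vu.max(0))
grasp()
p=V(0,.162); inc([p[0],p[1],.10],YAW+np.pi/2)
snap("e");crop("e","side",220,80,330,200,5)
E
```

```text
<stdin>:6: RuntimeWarning: Mean of empty slice.
  ret = um.true_divide(
Traceback (most recent call last):
ValueError: zero-size array to reduction operation maximum which has no identity
```

```bash
python3 - <<'E'
from h import *
P=cloud("a","top");
img=np.load("pics/a_top.npz")['p'].astype(int)
m=(img[...,0]>150)&(img[...,1]<130)&(img[...,2]<90)&(P[...,2]>.08)&(P[...,1]>.18)&(P[...,1]<.28)
q=P[m];v=(q[:,:2]-CT)@RV
print(len(q),q.max(0),v.mean(0),v.min(0),v.max(0))
grasp()
p=V(0,.162); inc([p[0],p[1],.10],YAW+np.pi/2)
snap("e");crop("e","side",220,80,330,200,5)
E
```

```text
51 [0.56981365 0.24172185 0.10342979] [2.95916788e-05 1.63177199e-01] [-0.01469954  0.15859344] [0.01465766 0.16843444]
grasp [0.5547 0.2315 0.1902] viewer [-0.0016  0.1582] yaw 96.37 t 5.82 F [ 0.  -1.2 -0.5] w 0.0516
inc [0.038, 0.011, 0.902] [-0.003, 0.0, -0.008] norm 0.09
```

View pics/e_side_c220_80.png

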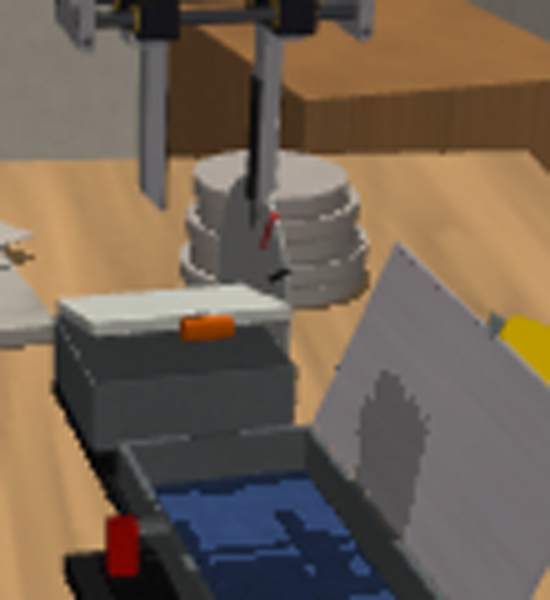

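Call:
{"api": "move_arm", "payload": {"increments": [[[0.55, 0.03, 0.01, 0.25, 0, 0, 0], [0.55, 0.03, 0.01, 0.5, 0, 0, 0], [0.55, 0.03, 0.01, 0.75, 0, 0, 0], [0.55, 0.03, 0.01, 0.93, 0, 0, 0], [0.55, 0.03, 0.01, 0.93, 0, 0, 0], [0.55, 0.03, 0.01, 0.93, 0, 0, 0], [0.25, 0.03, 0.01, 0.93, 0, 0, 0], [0.25, 0.03, 0.01, 0.93, 0, 0, 0]]]}}

```text
time: 6.58
tool_pos: [0.5575, 0.2344, 0.2822]
ee_rot: [3.137, -0.001, 1.683]
wrist_force: [0.1, 0.6, -0.3]
width: 0.042
```

Call:
{"api": "move_arm", "payload": {"increments": [[[0.2, 0, 0, 0, 0, 0, 0], [0.2, 0, 0, 0, 0, 0, 0], [0.2, 0, 0, 0, 0, 0, 0], [0.2, 0, 0, 0, 0, 0, 0]]]}}

```text
time: 6.92
tool_pos: [0.5574, 0.2343, 0.281]
ee_rot: [3.138, -0.0, 1.683]
wrist_force: [1.3, -0.3, 1.5]
width: 0.0297
```

```bash
python3 - <<'E'
from h import *
grasp()
snap("f");crop("f","side",220,80,330,200,5)
for th in(.22,.24): print(.293-.133*np.cos(th),.06+.133*np.sin(th))
E
```

```text
grasp [0.558  0.2344 0.101 ] viewer [0.0021 0.1606] yaw 96.44 t 6.92 F [ 1.3 -0.3  1.5] w 0.0297
0.16320563923902945 0.08902453986975561
0.16381204934468002 0.0916144493148089
```

View pics/f_side_c220_80.png

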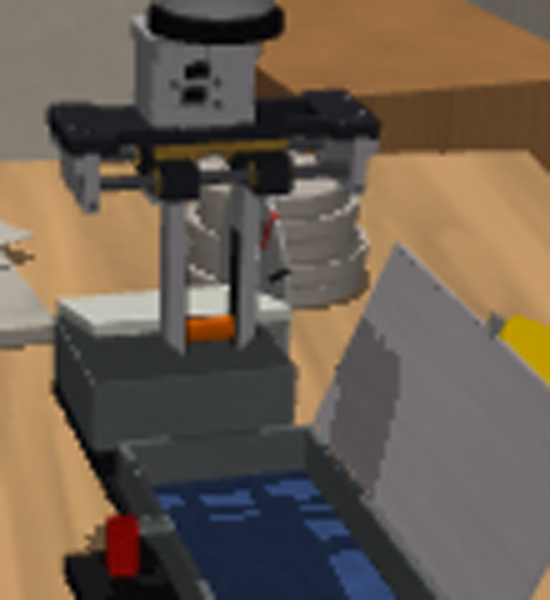

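Call:
{"api": "move_arm", "payload": {"increments": [[[0.2, 0.037, 0, -0.128, 0, 0, 0], [0.2, 0.086, 0, -0.251, 0, 0, 0], [0.2, 0.147, 0, -0.369, 0, 0, 0], [0.2, 0.22, 0, -0.48, 0, 0, 0], [0.2, 0.304, 0, -0.584, 0, 0, 0], [0.2, 0.397, 0, -0.678, 0, 0, 0], [0.2, 0.511, 0, -0.771, 0, 0, 0], [0.2, 0.511, 0, -0.771, 0, 0, 0]]]}}

```text
time: 7.68
tool_pos: [0.5513, 0.2867, 0.3561]
ee_rot: [3.141, -0.001, 1.685]
wrist_force: [3.0, 3.2, -3.5]
width: 0.0294
```

```bash
python3 - <<'E'
from h import *
grasp()
snap("g");crop("g","side",220,60,330,180,5);crop("g","top",90,90,230,220,4)
P=cloud("g","top");m=(P[...,2]>.075)&(P[...,2]<.16)
v=(P[...,:2]-CT)@RV
m&=(abs(v[...,0])>.025)&(abs(v[...,0])<.055)&(v[...,1]>.2)&(v[...,1]<.3)
y=v[...,1][m];z=P[...,2][m];print(len(y));
for s in(-1,1):
    k=m&(v[...,0]*s>0);a=np.polyfit(v[...,1][k],P[...,2][k],1) if k.sum()>5 else 0;print(k.sum(),a,np.degrees(np.arctan(-a[0])) if k.sum()>5 else'')
E
```

```text
grasp [0.5513 0.2869 0.1761] viewer [0.0018 0.2136] yaw 96.53 t 7.68 F [ 3.   3.2 -3.5] w 0.0294
0
0 0 
0 0
```

View pics/g_side_c220_60.png

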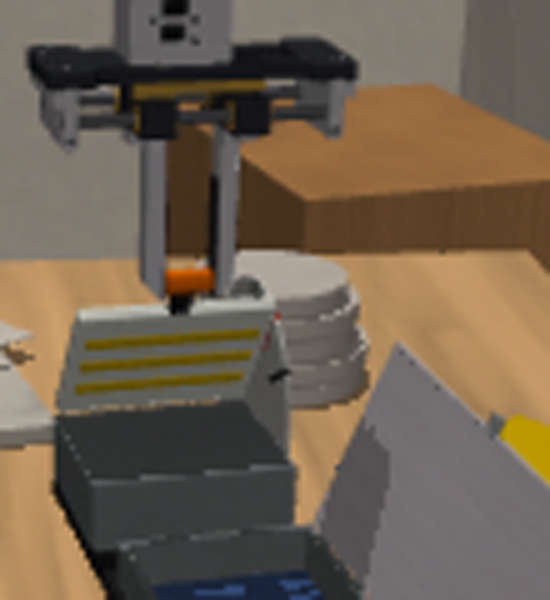

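View pics/g_top_c90_90.png

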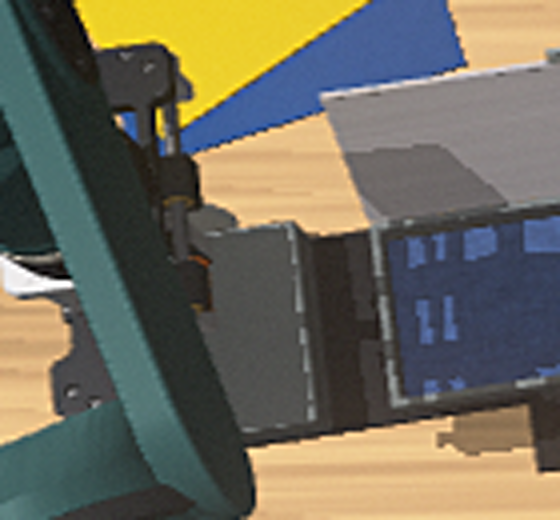

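```bash
cat >> h.py <<'E'
def panel(tag,poly):
    P=cloud(tag,"side");m=np.zeros((384,512),np.uint8);cv2.fillPoly(m,[np.array(poly,np.int32)],1)
    q=P[(m>0)&np.isfinite(P[...,2])];v=np.c_[(q[:,:2]-CT)@RV,q[:,2]]
    for _ in range(4):
        A=np.c_[v[:,0],v[:,2],np.ones(len(v))];c=np.linalg.lstsq(A,v[:,1],rcond=None)[0];r=v[:,1]-A@c;k=abs(r)<2.5*r.std()+1e-4;v=v[k]
    print(len(v),"coef",c.round(4),"res",r.std().round(4),"angle",np.degrees(np.arctan2(1,c[1])).round(2),"z range",v[:,2].min(),v[:,2].max(),"y at z=.055",c[1]*.055+c[2])
E
python3 - <<'E'
from h import *
# lower face: crop px/5+(220,60)
panel("g",[(238,124),(272,121),(269,136),(234,140)])
E
```

```text
572 coef [ 0.0082 -0.7485  0.3313] res 0.0019 angle 126.82 z range 0.0639623261799964 0.14312504311520696 y at z=.055 0.2901140214019468
```

Call:
{"api": "move_arm", "payload": {"increments": [[[0.2, 0.06, 0, -0.045, 0, 0, 0], [0.2, 0.13, 0, -0.085, 0, 0, 0], [0.2, 0.13, 0, -0.085, 0, 0, 0], [0.2, 0.13, 0, -0.085, 0, 0, 0]]]}}

```text
time: 8.12
tool_pos: [0.5501, 0.2979, 0.3631]
ee_rot: [-3.141, 0.001, 1.683]
wrist_force: [3.9, 2.8, -6.0]
width: 0.0297
```

```bash
python3 - <<'E'
from h import *
grasp()
snap("i");crop("i","side",220,60,330,180,5)
panel("i",[(238,123),(272,120),(269,134),(234,138)])
E
```

```text
grasp [0.5499 0.2978 0.1831] viewer [0.0018 0.2246] yaw 96.44 t 8.12 F [ 3.9  2.8 -6. ] w 0.0297
529 coef [ 0.0065 -0.6072  0.323 ] res 0.0019 angle 121.27 z range 0.0738380507060593 0.14290780491919475 y at z=.055 0.28955586468594097
```

View pics/i_side_c220_60.png

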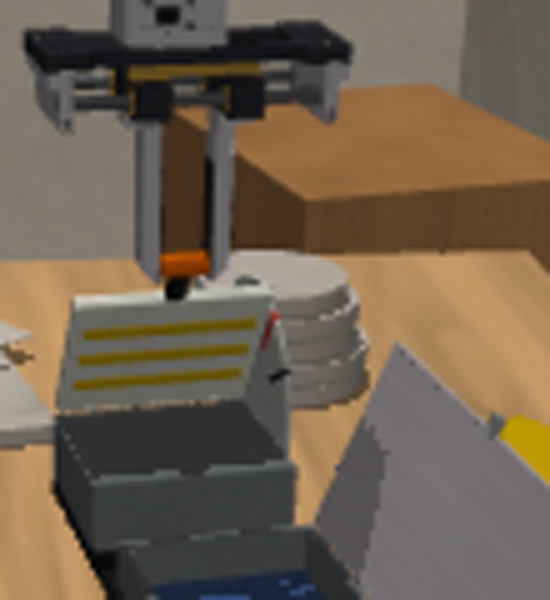

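Call:
{"api": "move_arm", "payload": {"increments": [[[0.2, 0.024, 0, -0.014, 0, 0, 0], [0.2, 0.024, 0, -0.014, 0, 0, 0], [0.2, 0.024, 0, -0.014, 0, 0, 0], [0.5, 0.024, 0, -0.014, 0, 0, 0], [0.5, 0.024, 0, -0.014, 0, 0, 0], [0.5, 0.024, 0, -0.014, 0, 0, 0], [0.5, 0.024, 0, -0.014, 0, 0, 0], [0.5, 0.024, 0, -0.014, 0, 0, 0]]]}}

```text
time: 8.88
tool_pos: [0.5492, 0.3002, 0.367]
ee_rot: [3.142, -0.0, 1.683]
wrist_force: [-0.0, -0.6, 0.1]
width: 0.047
```

```bash
python3 - <<'E'
from h import *
grasp()
snap("j");crop("j","side",220,60,330,180,5)
panel("j",[(238,123),(272,120),(269,134),(234,138)])
E
```

```text
grasp [0.5492 0.3002 0.187 ] viewer [0.0014 0.2271] yaw 96.44 t 8.88 F [-0.  -0.6  0.1] w 0.047
528 coef [ 0.0095 -0.6036  0.3233] res 0.0019 angle 121.11 z range 0.07422383867538715 0.14242755600752122 y at z=.055 0.2901239786059068
```

View pics/j_side_c220_60.png

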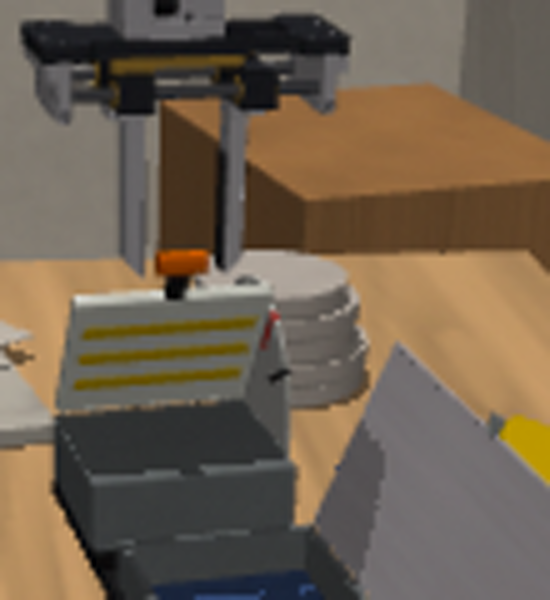

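Call:
{"api": "move_arm", "payload": {"increments": [[[0.55, 0, 0, -0.2, 0, 0, 0], [0.55, 0, 0, -0.5, 0, 0, 0], [0.55, -0.4, 0, -0.8, 0, 0, 0], [0.55, -0.8, 0, -0.8, 0, 0, 0], [0.55, -1, 0, -0.8, 0, 0, 0], [0.55, -1, 0, -0.8, 0, 0, 0]]]}}

```text
time: 9.48
tool_pos: [0.5611, 0.1969, 0.4486]
ee_rot: [3.138, 0.002, 1.678]
wrist_force: [0.3, 0.7, 0.4]
width: 0.0517
```

Call:
{"api": "move_arm", "payload": {"increments": [[[0.55, -0.3, -0.2, 0, 0, 0, 0.08], [0.55, -0.6, -0.4, 0, 0, 0, 0.16], [0.55, -1, -0.6, 0, 0, 0, 0.24], [0.55, -1, -0.8, 0, 0, 0, 0.32], [0.55, -1, -0.8, 0, 0, 0, 0.4], [0.55, -1, -0.8, 0, 0, 0, 0.48], [0.55, -1, -0.8, 0, 0, 0, 0.56]]]}}

```text
time: 10.07
tool_pos: [0.4918, 0.0927, 0.4468]
ee_rot: [-3.141, -0.001, 0.802]
wrist_force: [-0.3, -0.5, -0.3]
width: 0.0516
```

```bash
python3 - <<'E'
from h import *
grasp()
snap("k");crop("k","side",220,60,330,180,5);crop("k","top",0,0,512,384,1.5)
panel("k",[(238,123),(272,120),(269,134),(234,138)])
panel("k",[(240,125),(269,122),(267,132),(238,136)])
panel("a",[(10,10)])if 0 else 0
E
```

```text
grasp [0.4918 0.0928 0.2668] viewer [-0.081   0.0283] yaw 45.94 t 10.07 F [-0.3 -0.5 -0.3] w 0.0516
527 coef [ 0.0024 -0.5997  0.3229] res 0.0019 angle 120.95 z range 0.07386092340635392 0.1436210295682936 y at z=.055 0.28996212360218515
333 coef [ 0.0066 -0.6327  0.3265] res 0.0019 angle 122.32 z range 0.08186624890266461 0.13426678022613844 y at z=.055 0.29170543281350303
```

View pics/k_top_c0_0.png

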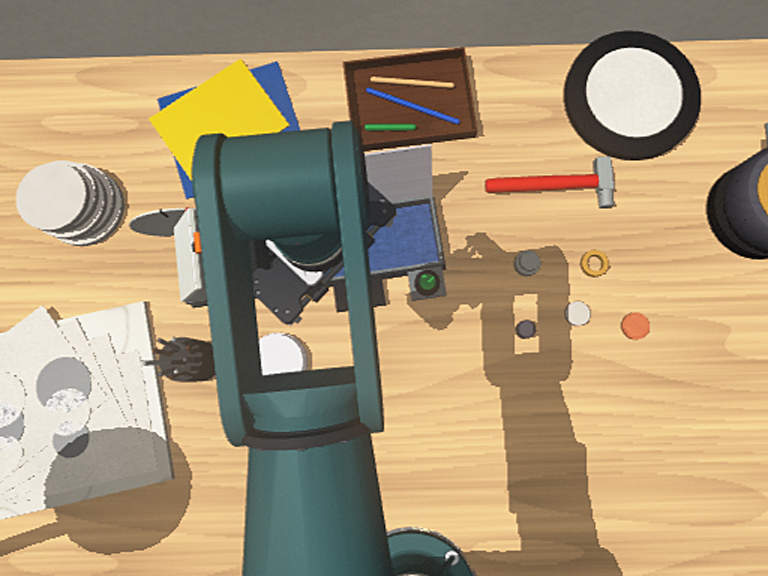

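View pics/k_side_c220_60.png

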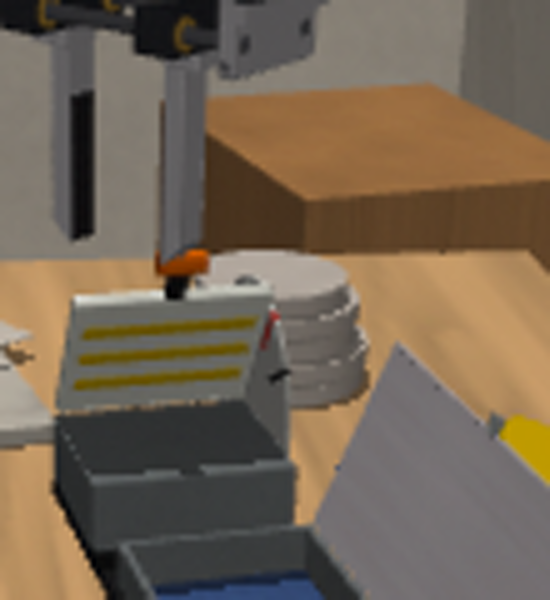

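The panel sits next to the red mark. The pieces haven't moved. I'll carry on to the pieces and check the panel again once the top view is clear.

```bash
python3 - <<'E'
from h import *
inc([.5352,-.2114,.2],YAW)
E
```

```text
inc [-1.904, 2.413, 0.666] [-0.0, -0.0, 0.437] norm 0.315
```

Call:
{"api": "move_arm", "payload": {"increments": [[[0.7, -0.25, 0.32, 0, 0, 0, 0.08], [0.75, -0.5, 0.64, 0, 0, 0, 0.16], [0.75, -0.75, 1, 0, 0, 0, 0.24], [0.75, -0.8, 1, 0, 0, 0, 0.32], [0.75, -0.8, 1, 0, 0, 0, 0.4], [0.75, -0.8, 1, 0, 0, 0, 0.437]]]}}

```text
time: 10.67
tool_pos: [0.5096, -0.0351, 0.4463]
ee_rot: [-3.141, 0.001, 0.119]
wrist_force: [-0.0, 0.7, -0.2]
width: 0.0705
```

```bash
python3 - <<'E'
from h import *
inc([.5352,-.2114,.12],YAW)
E
```

```text
inc [0.047, 1.782, 1.462] [-0.0, 0.0, -0.003] norm 0.231
```

Call:
{"api": "move_arm", "payload": {"increments": [[[0.75, 0.02, 0.35, 0, 0, 0, 0], [0.75, 0.04, 0.7, 0.2, 0, 0, 0], [0.75, 0.05, 1, 0.5, 0, 0, 0], [0.75, 0.05, 1, 0.7, 0, 0, 0]]]}}

```text
time: 11.0
tool_pos: [0.5269, -0.1366, 0.3744]
ee_rot: [3.14, 0.002, 0.121]
wrist_force: [-0.6, 0.6, -0.5]
width: 0.0704
```

Call:
{"api": "move_arm", "payload": {"increments": [[[0.75, 0, 0.35, 0.2, 0, 0, 0], [0.75, 0, 0.7, 0.5, 0, 0, 0], [0.75, 0, 0.78, 0.7, 0, 0, 0], [0.75, 0, 0.78, 0.7, 0, 0, 0], [0.75, 0, 0.78, 0.7, 0, 0, 0]]]}}

```text
time: 11.42
tool_pos: [0.5358, -0.2102, 0.3049]
ee_rot: [-3.138, 0.003, 0.123]
wrist_force: [-0.0, -0.5, 0.5]
width: 0.0706
```

```bash
python3 - <<'E'
from h import *
grasp();snap("l");crop("l","top",90,90,230,220,4);crop("l","side",140,180,340,384,3);inc([.5352,-.2114,.025],YAW)
P=cloud("l","top");v=(P[...,:2]-CT)@RV
img=np.load("pics/l_top.npz")['p'].astype(int)
m=(img[...,0]>150)&(img[...,1]<140)&(img[...,2]<90)&(P[...,2]>.1)&(v[...,1]>.15)
print(m.sum(),v[m].mean(0),v[m].min(0),v[m].max(0),P[m].max(0),np.percentile(P[m][:,2],[20,50,80]))
panel("l",[(238,123),(272,120),(269,134),(234,138)])
E
```

```text
grasp [ 0.5351 -0.2097  0.1249] viewer [-0.0752 -0.2773] yaw 7.05 t 11.42 F [-0.  -0.5  0.5] w 0.0706
inc [-0.017, 0.016, 1.034] [0.0, -0.001, 0.001] norm 0.103
62 [0.0029586  0.22633322] [-0.0139345   0.22037027] [0.07132327 0.25768107] [0.61534259 0.33879496 0.18284192] [0.17823317 0.17949061 0.1808769 ]
537 coef [ 0.4308 -2.1556  0.4908] res 0.0321 angle 155.11 z range 0.07313251559576106 0.5442934200328143 y at z=.055 0.37222022538536
```

View pics/l_top_c90_90.png

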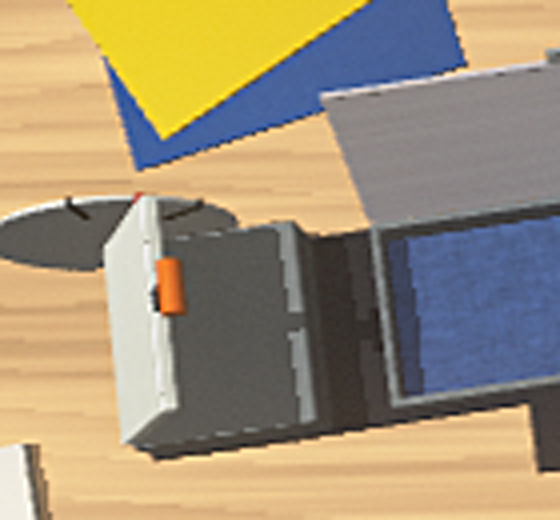

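View pics/l_side_c140_180.png

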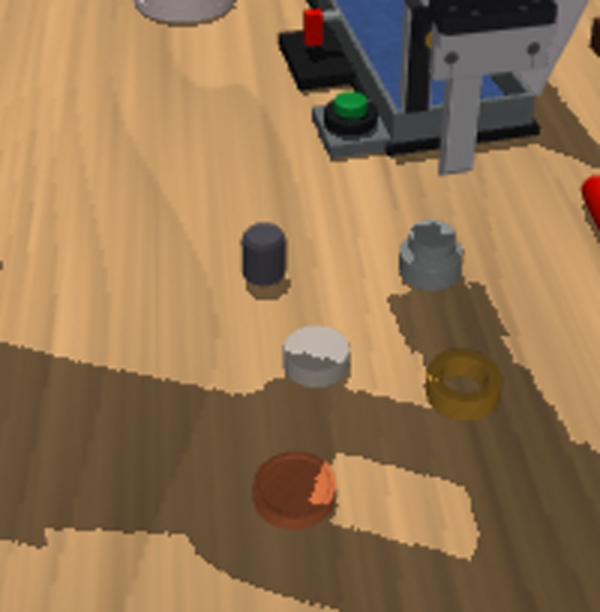

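The die at its measured spot: descending with jaws 70 mm open.

Call:
{"api": "move_arm", "payload": {"increments": [[[0.75, -0.01, 0.02, 0.3, 0, 0, 0], [0.75, -0.01, 0.02, 0.6, 0, 0, 0], [0.75, -0.01, 0.02, 0.9, 0, 0, 0], [0.75, -0.01, 0.02, 1, 0, 0, 0], [0.75, -0.01, 0.02, 1, 0, 0, 0], [0.75, -0.01, 0.02, 1, 0, 0, 0]]]}}

```text
time: 12.02
tool_pos: [0.536, -0.212, 0.2086]
ee_rot: [3.14, -0.002, 0.123]
wrist_force: [-0.4, -0.5, 0.1]
width: 0.0708
```

```bash
python3 - <<'E'
from h import *
grasp()
E
```

```text
grasp [ 0.5364 -0.2122  0.0286] viewer [-0.0743 -0.2799] yaw 7.06 t 12.02 F [-0.4 -0.5  0.1] w 0.0708
```

Call:
{"api": "move_arm", "payload": {"increments": [[[0.35, 0, 0, 0, 0, 0, 0], [0.35, 0, 0, 0, 0, 0, 0], [0.35, 0, 0, 0, 0, 0, 0], [0.35, 0, 0, 0, 0, 0, 0], [0.35, 0, 0, 0, 0, 0, 0]]]}}

```text
time: 12.43
tool_pos: [0.5356, -0.2131, 0.208]
ee_rot: [3.139, -0.002, 0.122]
wrist_force: [-0.7, -0.9, 3.5]
width: 0.0425
```

```bash
python3 - <<'E'
from h import *
grasp()
E
```

```text
grasp [ 0.536  -0.2134  0.028 ] viewer [-0.0748 -0.2811] yaw 6.97 t 12.43 F [-0.7 -0.9  3.5] w 0.0425
```

Call:
{"api": "move_arm", "payload": {"increments": [[[0.35, 0, 0, -0.1, 0, 0, 0], [0.35, 0, 0, -0.4, 0, 0, 0], [0.35, 0, 0, -0.7, 0, 0, 0], [0.35, 0, 0, -1, 0, 0, 0], [0.35, 0, 0, -1, 0, 0, 0]]]}}

```text
time: 12.85
tool_pos: [0.5365, -0.2131, 0.3144]
ee_rot: [3.135, -0.011, 0.122]
wrist_force: [0.9, -0.2, -1.7]
width: 0.0429
```

```bash
python3 - <<'E'
from h import *
grasp();inc([*V(.027,.038),.13],YAW);snap("m");crop("m","side",200,120,420,300,3)
E
```

```text
grasp [ 0.5385 -0.2141  0.1344] viewer [-0.0724 -0.282 ] yaw 6.98 t 12.85 F [ 0.9 -0.2 -1.7] w 0.0429
inc [1.008, -3.19, 0.033] [0.004, -0.007, -0.001] norm 0.335
```

View pics/m_side_c200_120.png

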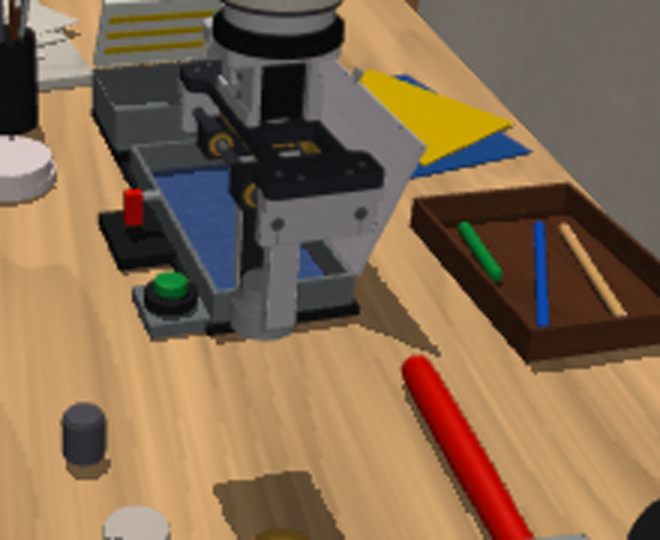

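The die is held upright. Next I carry it to the well.

Call:
{"api": "move_arm", "payload": {"increments": [[[0.35, 0.1, -0.3, 0, 0, 0, 0], [0.35, 0.2, -0.6, 0, 0, 0, 0], [0.35, 0.3, -0.95, 0, 0, 0, 0], [0.35, 0.3, -1, 0, 0, 0, 0]]]}}

```text
time: 13.28
tool_pos: [0.5525, -0.1049, 0.3032]
ee_rot: [-3.135, 0.005, 0.126]
wrist_force: [-0.2, -0.4, -3.5]
width: 0.0428
```

Call:
{"api": "move_arm", "payload": {"increments": [[[0.35, 0.1, -0.3, 0, 0, 0, 0], [0.35, 0.2, -0.6, 0, 0, 0, 0], [0.35, 0.3, -0.95, 0, 0, 0, 0], [0.35, 0.35, -1, 0, 0, 0, 0]]]}}

```text
time: 13.62
tool_pos: [0.5747, -0.0015, 0.3036]
ee_rot: [-3.137, 0.005, 0.127]
wrist_force: [-0.4, -0.7, -2.2]
width: 0.0427
```

Call:
{"api": "move_arm", "payload": {"increments": [[[0.35, 0.1, -0.3, 0, 0, 0, 0], [0.35, 0.2, -0.6, 0, 0, 0, 0], [0.35, 0.3, -0.95, 0, 0, 0, 0], [0.35, 0.35, -1, 0, 0, 0, 0], [0.35, 0.35, -1, 0, 0, 0, 0]]]}}

```text
time: 14.03
tool_pos: [0.5979, 0.0993, 0.3038]
ee_rot: [-3.141, 0.005, 0.125]
wrist_force: [-0.0, -1.4, -3.3]
width: 0.043
```

```bash
python3 - <<'E'
from h import *
grasp();inc([*V(.027,.038),.06],YAW)
E
```

```text
grasp [0.597  0.0993 0.1238] viewer [0.0242 0.0218] yaw 7.19 t 14.03 F [-0.  -1.4 -3.3] w 0.043
inc [0.023, -0.162, 0.638] [-0.0, 0.003, 0.002] norm 0.066
```

Call:
{"api": "move_arm", "payload": {"increments": [[[0.35, 0.02, -0.08, 0, 0, 0, 0], [0.35, 0.02, -0.16, 0.1, 0, 0, 0], [0.35, 0.02, -0.16, 0.3, 0, 0, 0], [0.35, 0.02, -0.16, 0.5, 0, 0, 0], [0.35, 0.02, -0.16, 0.65, 0, 0, 0], [0.35, 0.02, -0.16, 0.65, 0, 0, 0], [0.35, 0.02, -0.16, 0.65, 0, 0, 0]]]}}

```text
time: 14.62
tool_pos: [0.5973, 0.1128, 0.2397]
ee_rot: [-3.142, 0.004, 0.121]
wrist_force: [0.1, 0.2, -2.2]
width: 0.0427
```

```bash
python3 - <<'E'
from h import *
grasp();snap("n");crop("n","side",200,60,380,240,3);inc([*V(.027,.038),.037],YAW)
E
```

```text
grasp [0.5966 0.1127 0.0597] viewer [0.0254 0.0351] yaw 6.91 t 14.62 F [ 0.1  0.2 -2.2] w 0.0427
inc [-0.003, -0.027, 0.256] [0.0, -0.001, -0.001] norm 0.026
```

View pics/n_side_c200_60.png

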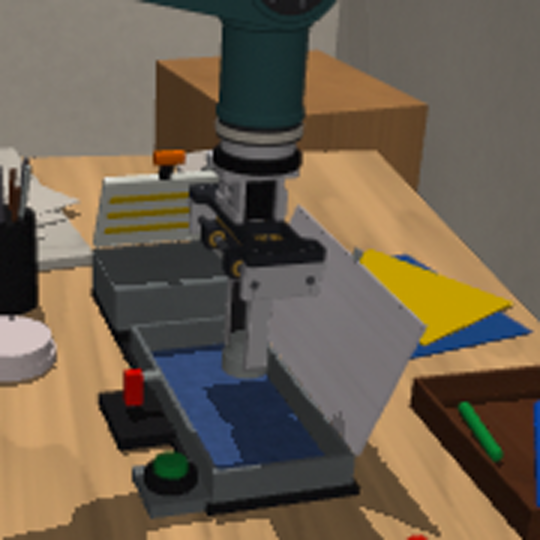

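Call:
{"api": "move_arm", "payload": {"increments": [[[0.35, 0, -0.02, 0.1, 0, 0, 0], [0.35, 0, -0.02, 0.18, 0, 0, 0], [0.35, 0, -0.02, 0.22, 0, 0, 0], [0.35, 0, -0.02, 0.24, 0, 0, 0], [0.35, 0, -0.02, 0.24, 0, 0, 0], [0.35, 0, -0.02, 0.24, 0, 0, 0]]]}}

```text
time: 15.22
tool_pos: [0.5979, 0.1155, 0.2175]
ee_rot: [3.141, 0.0, 0.122]
wrist_force: [-0.2, -0.8, -2.5]
width: 0.0426
```

```bash
python3 - <<'E'
from h import *
grasp()
E
```

```text
grasp [0.5978 0.1155 0.0375] viewer [0.027  0.0378] yaw 6.97 t 15.22 F [-0.2 -0.8 -2.5] w 0.0426
```

Call:
{"api": "move_arm", "payload": {"increments": [[[0.35, 0, 0, 0.01, 0, 0, 0], [0.35, 0, 0, 0.015, 0, 0, 0], [0.35, 0, 0, 0.015, 0, 0, 0], [0.6, 0, 0, 0.015, 0, 0, 0], [0.6, 0, 0, 0.015, 0, 0, 0], [0.6, 0, 0, 0.015, 0, 0, 0], [0.6, 0, 0, 0.015, 0, 0, 0]]]}}

```text
time: 15.8
tool_pos: [0.5981, 0.1155, 0.2169]
ee_rot: [3.141, -0.001, 0.122]
wrist_force: [-1.1, -0.6, 0.0]
width: 0.0563
```

Call:
{"api": "move_arm", "payload": {"increments": [[[0.6, 0, 0, -0.15, 0, 0, 0], [0.6, 0, 0, -0.4, 0, 0, 0], [0.6, 0, 0, -0.7, 0, 0, 0], [0.6, 0, 0, -1, 0, 0, 0], [0.6, 0, 0, -1, 0, 0, 0]]]}}

```text
time: 16.22
tool_pos: [0.5993, 0.1157, 0.3246]
ee_rot: [3.141, -0.014, 0.122]
wrist_force: [0.3, 0.6, 1.1]
width: 0.0565
```

```bash
cat >> h.py <<'E'
def pieces(tag):
    P=cloud(tag,"top");z=P[...,2]
    m=((z>0.005)&(z<0.06)&(P[...,1]<-0.1)&(P[...,1]>-0.55)&(P[...,0]>0.2)&(P[...,0]<0.58)).astype(np.uint8)
    n,l,s,c=cv2.connectedComponentsWithStats(m)
    for i in range(1,n):
        if s[i,4]>20:
            q=P[l==i];zt=np.percentile(q[:,2],90)
            (u,v),r=cv2.minEnclosingCircle(np.argwhere((l==i)&(z>zt-.004))[:,::-1].astype(np.float32))
            print(c[i].round(1),s[i,4],"z",zt.round(4),"circ",atz("top",u,v,zt).round(4),(r*2*1.03/405.8).round(4))
E
python3 - <<'E'
from h import *
grasp();snap("o");crop("o","side",180,120,400,384,2.2);pieces("o");inc([.4215,-.1995,.13],YAW)
E
```

```text
grasp [0.6019 0.116  0.1446] viewer [0.0311 0.0377] yaw 6.98 t 16.22 F [0.3 0.6 1.1] w 0.0565Traceback (most recent call last):
  File "<stdin>", line 2, in <module>
  File "h.py", line 57, in pieces
    print(c[i].round(1),s[i,4],"z",zt.round(4),"circ",atz("top",u,v,zt).round(4),(r*2*1.03/405.8).round(4))
                                                                                 ^^^^^^^^^^^^^^^^^^^^^^
AttributeError: 'float' object has no attribute 'round'
```

View pics/o_side_c180_120.png

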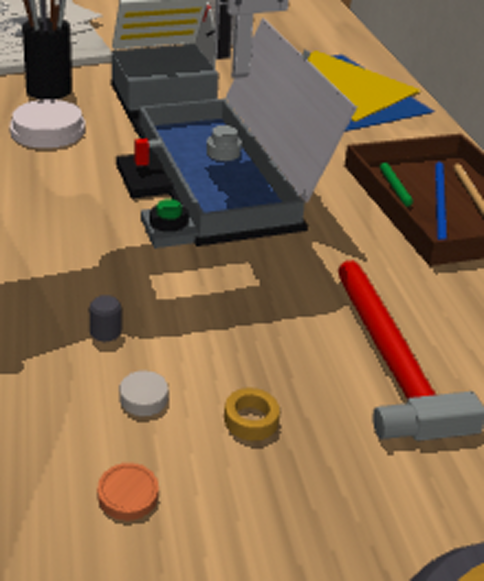

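The die stands flat in the well. The punch is next.

```bash
sed -i 's/,(r\*2\*1.03\/405.8).round(4))/,round(r*2*1.03\/405.8,4))/' h.py; python3 - <<'E'
from h import *
pieces("o");inc([.4215,-.1995,.13],YAW)
E
```

```text
[481.1 156. ] 31 z 0.0302 circ [ 0.5735 -0.5482  0.0302] 0.0137
[395.8 175. ] 190 z 0.0181 circ [ 0.5324 -0.327   0.0181] 0.0447
[384.1 208.5] 222 z 0.016 circ [ 0.4464 -0.2905  0.016 ] 0.042
[423.2 216.8] 257 z 0.0106 circ [ 0.4229 -0.3879  0.0106] 0.0475
[349.7 218.9] 135 z 0.0361 circ [ 0.4216 -0.2004  0.0361] 0.028
inc [-2.137, 2.913, 0.075] [0.0, -0.003, -0.001] norm 0.361
```

Call:
{"api": "move_arm", "payload": {"increments": [[[0.6, -0.25, 0.3, 0, 0, 0, 0], [0.6, -0.5, 0.6, 0, 0, 0, 0], [0.6, -0.7, 0.9, 0, 0, 0, 0], [0.6, -0.7, 1, 0, 0, 0, 0]]]}}

```text
time: 16.65
tool_pos: [0.5377, 0.005, 0.3139]
ee_rot: [3.141, 0.006, 0.119]
wrist_force: [-0.4, 0.7, -0.1]
width: 0.0564
```

Call:
{"api": "move_arm", "payload": {"increments": [[[0.6, -0.25, 0.3, 0, 0, 0, 0], [0.6, -0.5, 0.6, 0, 0, 0, 0], [0.6, -0.7, 0.9, 0, 0, 0, 0], [0.6, -0.7, 1, 0, 0, 0, 0]]]}}

```text
time: 16.98
tool_pos: [0.4809, -0.1027, 0.3146]
ee_rot: [3.141, 0.004, 0.118]
wrist_force: [0.4, -0.5, 0.0]
width: 0.0565
```

Call:
{"api": "move_arm", "payload": {"increments": [[[0.6, -0.25, 0.3, 0, 0, 0, 0], [0.6, -0.5, 0.6, 0, 0, 0, 0], [0.6, -0.7, 0.9, 0, 0, 0, 0], [0.6, -0.7, 0.9, 0, 0, 0, 0], [0.6, -0.7, 0.9, 0, 0, 0, 0]]]}}

```text
time: 17.4
tool_pos: [0.4244, -0.1989, 0.3151]
ee_rot: [-3.14, 0.001, 0.118]
wrist_force: [0.6, 0.3, 0.1]
width: 0.0564
```

```bash
python3 - <<'E'
from h import *
grasp();inc([.4216,-.2000,.03],YAW)
E
```

```text
grasp [ 0.4242 -0.1986  0.1351] viewer [-0.1839 -0.2527] yaw 6.76 t 17.4 F [0.6 0.3 0.1] w 0.0564
inc [-0.028, 0.009, 1.051] [-0.001, 0.0, -0.003] norm 0.105
```

Call:
{"api": "move_arm", "payload": {"increments": [[[0.6, -0.03, 0.02, 0.3, 0, 0, 0], [0.6, -0.03, 0.02, 0.6, 0, 0, 0], [0.6, -0.03, 0.02, 0.9, 0, 0, 0], [0.6, -0.03, 0.02, 1, 0, 0, 0], [0.6, -0.03, 0.02, 1, 0, 0, 0], [0.6, -0.03, 0.02, 1, 0, 0, 0], [0.4, -0.03, 0.02, 1, 0, 0, 0], [0.25, -0.03, 0.02, 1, 0, 0, 0]]]}}

```text
time: 18.07
tool_pos: [0.423, -0.2004, 0.2183]
ee_rot: [3.139, -0.003, 0.122]
wrist_force: [0.2, 0.2, 0.5]
width: 0.0461
```

Call:
{"api": "move_arm", "payload": {"increments": [[[0.22, 0, 0, 0, 0, 0, 0], [0.22, 0, 0, 0, 0, 0, 0], [0.22, 0, 0, 0, 0, 0, 0], [0.22, 0, 0, 0, 0, 0, 0]]]}}

```text
time: 18.4
tool_pos: [0.4224, -0.2008, 0.2176]
ee_rot: [3.139, -0.002, 0.122]
wrist_force: [-0.4, -2.1, 3.8]
width: 0.0294
```

```bash
python3 - <<'E'
from h import *
grasp()
E
```

```text
grasp [ 0.4229 -0.2013  0.0376] viewer [-0.1855 -0.2551] yaw 6.96 t 18.4 F [-0.4 -2.1  3.8] w 0.0294
```

Call:
{"api": "move_arm", "payload": {"increments": [[[0.22, 0, 0, -0.1, 0, 0, 0], [0.22, 0, 0, -0.4, 0, 0, 0], [0.22, 0, 0, -0.7, 0, 0, 0], [0.22, 0, 0, -1, 0, 0, 0], [0.22, 0, 0, -1, 0, 0, 0]]]}}

```text
time: 18.82
tool_pos: [0.423, -0.2007, 0.3229]
ee_rot: [3.135, -0.009, 0.122]
wrist_force: [0.6, -0.6, -0.7]
width: 0.0292
```

```bash
python3 - <<'E'
from h import *
grasp();inc([*V(.027,-.038),.13],YAW)
snap("p");crop("p","side",180,120,400,384,2.2);pieces("p")
E
```

```text
grasp [ 0.4248 -0.2017  0.1429] viewer [-0.1837 -0.2558] yaw 6.98 t 18.82 F [ 0.6 -0.6 -0.7] w 0.0292
inc [2.12, -2.17, 0.134] [0.004, -0.006, -0.001] norm 0.304
[481.3 156.1] 35 z 0.0292 circ [ 0.5747 -0.5459  0.0292] 0.011
```

View pics/p_side_c180_120.png

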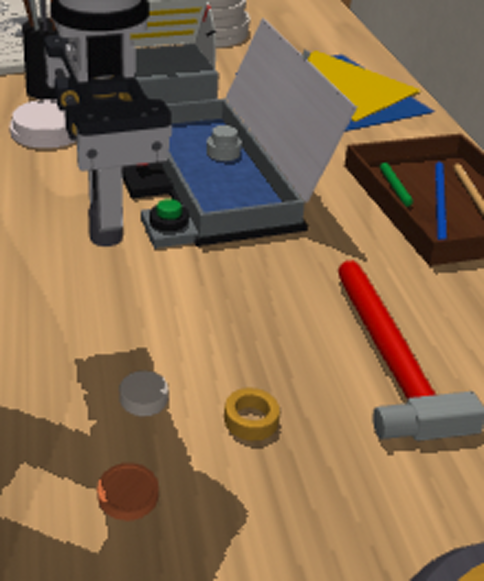

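Call:
{"api": "move_arm", "payload": {"increments": [[[0.22, 0.25, -0.25, 0, 0, 0, 0], [0.22, 0.5, -0.5, 0, 0, 0, 0], [0.22, 0.7, -0.72, 0, 0, 0, 0], [0.22, 0.7, -0.72, 0, 0, 0, 0]]]}}

```text
time: 19.25
tool_pos: [0.4838, -0.1166, 0.3133]
ee_rot: [-3.136, 0.003, 0.126]
wrist_force: [-0.2, -0.4, -1.0]
width: 0.0291
```

Call:
{"api": "move_arm", "payload": {"increments": [[[0.22, 0.25, -0.25, 0, 0, 0, 0], [0.22, 0.5, -0.5, 0, 0, 0, 0], [0.22, 0.7, -0.72, 0, 0, 0, 0], [0.22, 0.7, -0.72, 0, 0, 0, 0]]]}}

```text
time: 19.58
tool_pos: [0.5445, -0.0368, 0.3133]
ee_rot: [-3.138, 0.003, 0.126]
wrist_force: [-0.3, -0.8, -1.8]
width: 0.029
```

Call:
{"api": "move_arm", "payload": {"increments": [[[0.22, 0.25, -0.25, 0, 0, 0, 0], [0.22, 0.5, -0.5, 0, 0, 0, 0], [0.22, 0.72, -0.72, 0, 0, 0, 0], [0.22, 0.72, -0.72, 0, 0, 0, 0], [0.22, 0.72, -0.72, 0, 0, 0, 0]]]}}

```text
time: 20.0
tool_pos: [0.6058, 0.0404, 0.3133]
ee_rot: [-3.141, 0.006, 0.124]
wrist_force: [-0.6, -0.2, -1.7]
width: 0.0288
```

```bash
python3 - <<'E'
from h import *
grasp();inc([*V(.027,-.038),.05],YAW)
E
```

```text
grasp [0.6048 0.0403 0.1333] viewer [ 0.0247 -0.0377] yaw 7.09 t 20.0 F [-0.6 -0.2 -1.7] w 0.0288
inc [0.018, 0.003, 0.833] [-0.0, 0.004, 0.0] norm 0.083
```

Call:
{"api": "move_arm", "payload": {"increments": [[[0.22, 0.01, 0, 0.2, 0, 0, 0], [0.22, 0.01, 0, 0.45, 0, 0, 0], [0.22, 0.01, 0, 0.65, 0, 0, 0], [0.22, 0.01, 0, 0.8, 0, 0, 0], [0.22, 0.01, 0, 0.83, 0, 0, 0], [0.22, 0.01, 0, 0.83, 0, 0, 0], [0.22, 0.01, 0, 0.83, 0, 0, 0]]]}}

```text
time: 20.58
tool_pos: [0.6068, 0.0391, 0.2335]
ee_rot: [3.141, 0.0, 0.121]
wrist_force: [0.7, -0.1, -1.4]
width: 0.0289
```

```bash
python3 - <<'E'
from h import *
grasp()
E
```

```text
grasp [0.6068 0.039  0.0535] viewer [ 0.0264 -0.0393] yaw 6.91 t 20.58 F [ 0.7 -0.1 -1.4] w 0.0289
```

Call:
{"api": "move_arm", "payload": {"increments": [[[0.22, 0, 0, 0.04, 0, 0, 0], [0.22, 0, 0, 0.07, 0, 0, 0], [0.22, 0, 0, 0.07, 0, 0, 0], [0.22, 0, 0, 0.07, 0, 0, 0], [0.22, 0, 0, 0.07, 0, 0, 0]]]}}

```text
time: 21.0
tool_pos: [0.6072, 0.0401, 0.2265]
ee_rot: [3.141, -0.001, 0.122]
wrist_force: [0.4, 0.2, -1.7]
width: 0.0291
```

```bash
python3 - <<'E'
from h import *
grasp()
E
```

```text
grasp [0.6073 0.0401 0.0466] viewer [ 0.0271 -0.0382] yaw 6.98 t 21.0 F [ 0.4  0.2 -1.7] w 0.0291
```

Call:
{"api": "move_arm", "payload": {"increments": [[[0.22, 0, 0, 0.01, 0, 0, 0], [0.22, 0, 0, 0.01, 0, 0, 0], [0.3, 0, 0, 0.01, 0, 0, 0], [0.4, 0, 0, 0.01, 0, 0, 0], [0.5, 0, 0, 0.01, 0, 0, 0], [0.5, 0, 0, 0.01, 0, 0, 0]]]}}

```text
time: 21.5
tool_pos: [0.6071, 0.0401, 0.2254]
ee_rot: [3.141, -0.0, 0.122]
wrist_force: [-0.2, -0.1, 0.3]
width: 0.045
```

Call:
{"api": "move_arm", "payload": {"increments": [[[0.5, 0, 0, -0.15, 0, 0, 0], [0.5, 0, 0, -0.4, 0, 0, 0], [0.5, 0, 0, -0.7, 0, 0, 0], [0.7, 0, 0, -0.9, 0, 0, 0], [0.7, 0, 0, -0.9, 0, 0, 0]]]}}

```text
time: 21.92
tool_pos: [0.6082, 0.0401, 0.3216]
ee_rot: [3.14, -0.011, 0.122]
wrist_force: [-0.3, -0.3, 1.3]
width: 0.0571
```

```bash
python3 - <<'E'
from h import *
grasp();snap("q");crop("q","side",180,120,400,384,2.2);pieces("q");inc([.5322,-.326,.13],YAW)
E
```

```text
grasp [0.6103 0.04   0.1416] viewer [ 0.03   -0.0387] yaw 6.97 t 21.92 F [-0.3 -0.3  1.3] w 0.0571
[481.  156.1] 38 z 0.0306 circ [ 0.5735 -0.5455  0.0306] 0.0137
[409.3 178.1] 195 z 0.0178 circ [ 0.5232 -0.3601  0.0178] 0.0452
[384.2 208.5] 220 z 0.0161 circ [ 0.4464 -0.2905  0.0161] 0.042
[423.2 216.8] 251 z 0.0106 circ [ 0.4242 -0.389   0.0106] 0.0472
inc [-1.189, 3.542, 0.059] [0.0, -0.001, -0.001] norm 0.374
```

View pics/q_side_c180_120.png

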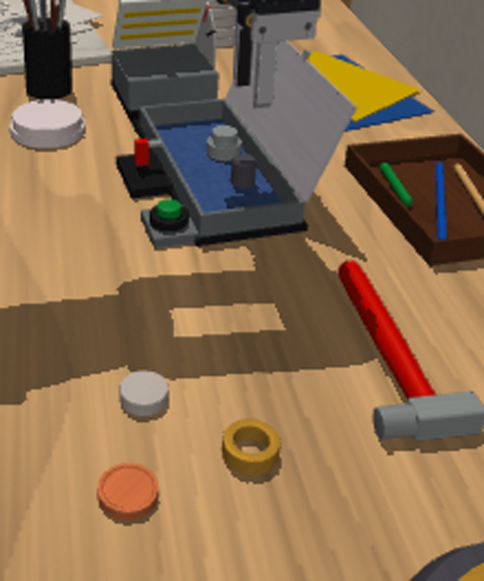

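The collar was knocked aside; it is now at (0.523, -0.360). The die and punch are fine. I'll go to the collar's new spot.

Call:
{"api": "move_arm", "payload": {"increments": [[[0.75, -0.15, 0.3, 0, 0, 0, 0], [0.75, -0.3, 0.65, 0, 0, 0, 0], [0.75, -0.33, 1, 0, 0, 0, 0], [0.75, -0.33, 1, 0, 0, 0, 0]]]}}

```text
time: 22.35
tool_pos: [0.5855, -0.0681, 0.3124]
ee_rot: [3.139, 0.005, 0.116]
wrist_force: [-0.2, -0.0, 1.0]
width: 0.0705
```

Call:
{"api": "move_arm", "payload": {"increments": [[[0.75, -0.15, 0.35, 0, 0, 0, 0], [0.75, -0.3, 0.7, 0, 0, 0, 0], [0.75, -0.33, 1, 0, 0, 0, 0]]]}}

```text
time: 22.6
tool_pos: [0.5642, -0.1675, 0.3127]
ee_rot: [-3.14, 0.005, 0.122]
wrist_force: [1.7, -0.3, 0.7]
width: 0.0702
```

Call:
{"api": "move_arm", "payload": {"increments": [[[0.75, -0.15, 0.35, 0, 0, 0, 0], [0.75, -0.3, 0.7, 0, 0, 0, 0], [0.75, -0.33, 1, 0, 0, 0, 0]]]}}

```text
time: 22.85
tool_pos: [0.5435, -0.2713, 0.3127]
ee_rot: [-3.139, 0.004, 0.12]
wrist_force: [0.2, 0.4, -0.2]
width: 0.0703
```

Call:
{"api": "move_arm", "payload": {"increments": [[[0.75, -0.15, 0.35, 0, 0, 0, 0], [0.75, -0.3, 0.7, 0, 0, 0, 0], [0.75, -0.33, 0.86, 0, 0, 0, 0], [0.75, -0.33, 0.86, 0, 0, 0, 0], [0.75, -0.33, 0.86, 0, 0, 0, 0]]]}}

```text
time: 23.27
tool_pos: [0.5229, -0.359, 0.3132]
ee_rot: [-3.138, 0.002, 0.121]
wrist_force: [-0.1, 1.0, -0.3]
width: 0.0704
```

```bash
python3 - <<'E'
from h import *
grasp();snap("r");pieces("r");crop("r","side",180,120,400,384,2.2);inc([.5232,-.3601,.026],YAW)
E
```

```text
grasp [ 0.5225 -0.3585  0.1332] viewer [-0.106  -0.4234] yaw 6.91 t 23.27 F [-0.1  1.  -0.3] w 0.0704
[406.8 181.3] 103 z 0.0178 circ [ 0.5215 -0.3572  0.0178] 0.0439
[384.2 208.5] 219 z 0.0166 circ [ 0.4464 -0.2903  0.0166] 0.0401
inc [-0.005, 0.027, 1.082] [-0.001, 0.0, 0.0] norm 0.108
```

View pics/r_side_c180_120.png

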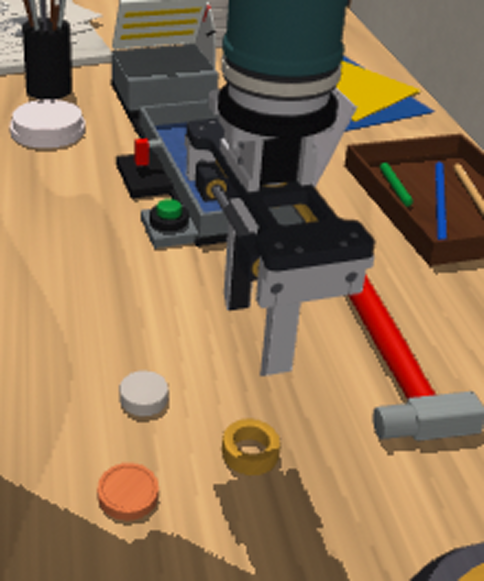

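Call:
{"api": "move_arm", "payload": {"increments": [[[0.75, 0, 0.01, 0.3, 0, 0, 0], [0.75, 0, 0.01, 0.6, 0, 0, 0], [0.75, 0, 0.01, 0.9, 0, 0, 0], [0.75, 0, 0.01, 1, 0, 0, 0], [0.75, 0, 0.01, 1, 0, 0, 0], [0.75, 0, 0.01, 1, 0, 0, 0]]]}}

```text
time: 23.87
tool_pos: [0.5236, -0.359, 0.2155]
ee_rot: [-3.141, 0.0, 0.123]
wrist_force: [0.3, -0.4, 0.5]
width: 0.0705
```

```bash
python3 - <<'E'
from h import *
grasp();inc([.5232,-.3601,.024],YAW)
E
```

```text
grasp [ 0.5236 -0.359   0.0355] viewer [-0.1049 -0.424 ] yaw 7.07 t 23.87 F [ 0.3 -0.4  0.5] w 0.0705
inc [-0.006, 0.01, 0.115] [-0.0, 0.0, 0.0] norm 0.012
```

Call:
{"api": "move_arm", "payload": {"increments": [[[0.75, 0, 0.01, 0.06, 0, 0, 0], [0.75, 0, 0.01, 0.11, 0, 0, 0], [0.75, 0, 0.01, 0.11, 0, 0, 0], [0.5, 0, 0.01, 0.11, 0, 0, 0], [0.4, 0, 0.01, 0.11, 0, 0, 0], [0.38, 0, 0.01, 0.11, 0, 0, 0], [0.38, 0, 0.01, 0.11, 0, 0, 0], [0.38, 0, 0.01, 0.11, 0, 0, 0]]]}}

```text
time: 24.53
tool_pos: [0.5232, -0.3614, 0.2047]
ee_rot: [3.14, -0.0, 0.122]
wrist_force: [0.2, -1.5, 0.7]
width: 0.0442
```

```bash
python3 - <<'E'
from h import *
grasp()
E
```

```text
grasp [ 0.5233 -0.3616  0.0247] viewer [-0.1055 -0.4266] yaw 6.97 t 24.53 F [ 0.2 -1.5  0.7] w 0.0442
```

Call:
{"api": "move_arm", "payload": {"increments": [[[0.38, 0, 0, 0, 0, 0, 0], [0.38, 0, 0, -0.1, 0, 0, 0], [0.38, 0, 0, -0.4, 0, 0, 0], [0.38, 0, 0, -0.7, 0, 0, 0], [0.38, 0, 0, -1, 0, 0, 0], [0.38, 0, 0, -1, 0, 0, 0]]]}}

```text
time: 25.03
tool_pos: [0.5243, -0.3618, 0.313]
ee_rot: [3.132, -0.01, 0.122]
wrist_force: [0.9, -0.6, 0.3]
width: 0.0448
```

```bash
python3 - <<'E'
from h import *
grasp();inc([*V(-.027,.075),.13],YAW)
snap("s");crop("s","side",180,120,400,384,2.2);pieces("s")
E
```

```text
grasp [ 0.5263 -0.3634  0.133 ] viewer [-0.1028 -0.4287] yaw 6.99 t 25.03 F [ 0.9 -0.6  0.3] w 0.0448
inc [0.77, -5.02, -0.012] [0.006, -0.006, -0.001] norm 0.508
[384.1 208.5] 217 z 0.0159 circ [ 0.4461 -0.2909  0.0159] 0.0411
```

View pics/s_side_c180_120.png

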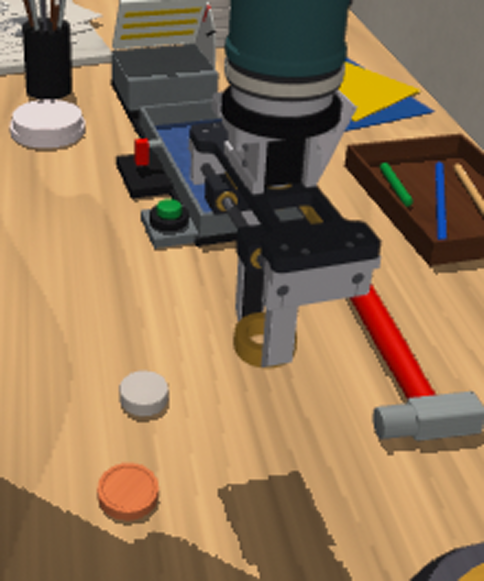

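Call:
{"api": "move_arm", "payload": {"increments": [[[0.38, 0.05, -0.3, 0, 0, 0, 0], [0.38, 0.1, -0.65, 0, 0, 0, 0], [0.38, 0.15, -1, 0, 0, 0, 0]]]}}

```text
time: 25.38
tool_pos: [0.5251, -0.2591, 0.3013]
ee_rot: [-3.138, 0.004, 0.12]
wrist_force: [0.6, 0.9, -0.7]
width: 0.0443
```

Call:
{"api": "move_arm", "payload": {"increments": [[[0.38, 0.05, -0.35, 0, 0, 0, 0], [0.38, 0.1, -0.7, 0, 0, 0, 0], [0.38, 0.15, -1, 0, 0, 0, 0]]]}}

```text
time: 25.63
tool_pos: [0.5276, -0.1565, 0.3016]
ee_rot: [-3.138, 0.004, 0.122]
wrist_force: [0.4, 0.5, -1.1]
width: 0.0443
```

Call:
{"api": "move_arm", "payload": {"increments": [[[0.38, 0.05, -0.35, 0, 0, 0, 0], [0.38, 0.1, -0.7, 0, 0, 0, 0], [0.38, 0.15, -1, 0, 0, 0, 0]]]}}

```text
time: 25.88
tool_pos: [0.5303, -0.0556, 0.3017]
ee_rot: [-3.139, 0.005, 0.122]
wrist_force: [0.4, -0.3, -0.2]
width: 0.0443
```

Call:
{"api": "move_arm", "payload": {"increments": [[[0.38, 0.05, -0.35, 0, 0, 0, 0], [0.38, 0.1, -0.7, 0, 0, 0, 0], [0.38, 0.15, -1, 0, 0, 0, 0]]]}}

```text
time: 26.13
tool_pos: [0.533, 0.0454, 0.3017]
ee_rot: [-3.14, 0.005, 0.122]
wrist_force: [0.5, 0.0, -1.3]
width: 0.0445
```

Call:
{"api": "move_arm", "payload": {"increments": [[[0.38, 0.05, -0.35, 0, 0, 0, 0], [0.38, 0.1, -0.7, 0, 0, 0, 0], [0.38, 0.15, -0.95, 0, 0, 0, 0], [0.38, 0.15, -0.95, 0, 0, 0, 0], [0.38, 0.15, -0.95, 0, 0, 0, 0], [0.38, 0.15, -0.95, 0, 0, 0, 0]]]}}

```text
time: 26.63
tool_pos: [0.537, 0.139, 0.3024]
ee_rot: [3.141, 0.003, 0.122]
wrist_force: [0.7, -0.2, -1.7]
width: 0.0443
```

```bash
python3 - <<'E'
from h import *
grasp();inc([*V(-.027,.075),.05],YAW)
E
```

```text
grasp [0.5364 0.1387 0.1224] viewer [-0.0311  0.0684] yaw 6.98 t 26.63 F [ 0.7 -0.2 -1.7] w 0.0443
inc [0.037, -0.065, 0.724] [0.001, 0.002, -0.001] norm 0.073
```

Call:
{"api": "move_arm", "payload": {"increments": [[[0.38, 0.03, -0.06, 0.1, 0, 0, 0], [0.38, 0.03, -0.06, 0.35, 0, 0, 0], [0.38, 0.03, -0.06, 0.6, 0, 0, 0], [0.38, 0.03, -0.06, 0.75, 0, 0, 0], [0.38, 0.03, -0.06, 0.8, 0, 0, 0], [0.38, 0.03, -0.06, 0.8, 0, 0, 0], [0.38, 0.03, -0.06, 0.8, 0, 0, 0]]]}}

```text
time: 27.22
tool_pos: [0.54, 0.1451, 0.2242]
ee_rot: [3.142, -0.0, 0.121]
wrist_force: [-0.6, -0.5, 0.1]
width: 0.0442
```

```bash
python3 - <<'E'
from h import *
grasp();inc([*V(-.027,.075),.0335],YAW)
E
```

```text
grasp [0.5401 0.1451 0.0442] viewer [-0.0267  0.0742] yaw 6.91 t 27.22 F [-0.6 -0.5  0.1] w 0.0442
inc [-0.003, -0.007, 0.107] [0.0, -0.0, -0.002] norm 0.011
```

Call:
{"api": "move_arm", "payload": {"increments": [[[0.38, 0, -0.01, 0.05, 0, 0, 0], [0.38, 0, -0.01, 0.1, 0, 0, 0], [0.38, 0, -0.01, 0.11, 0, 0, 0], [0.38, 0, -0.01, 0.11, 0, 0, 0], [0.38, 0, -0.01, 0.11, 0, 0, 0]]]}}

```text
time: 27.63
tool_pos: [0.5397, 0.1467, 0.2134]
ee_rot: [3.142, -0.0, 0.122]
wrist_force: [0.5, 0.7, -0.6]
width: 0.0442
```

```bash
python3 - <<'E'
from h import *
grasp()
E
```

```text
grasp [0.5397 0.1467 0.0334] viewer [-0.0269  0.0759] yaw 6.98 t 27.63 F [ 0.5  0.7 -0.6] w 0.0442
```

Call:
{"api": "move_arm", "payload": {"increments": [[[0.45, 0, 0, 0, 0, 0, 0], [0.55, 0, 0, 0, 0, 0, 0], [0.6, 0, 0, 0, 0, 0, 0], [0.6, 0, 0, 0, 0, 0, 0], [0.6, 0, 0, 0, 0, 0, 0]]]}}

```text
time: 28.05
tool_pos: [0.5397, 0.1467, 0.2134]
ee_rot: [3.142, -0.001, 0.122]
wrist_force: [0.9, -0.0, -0.2]
width: 0.0566
```

Call:
{"api": "move_arm", "payload": {"increments": [[[0.6, 0, 0, -0.15, 0, 0, 0], [0.6, 0, 0, -0.4, 0, 0, 0], [0.6, 0, 0, -0.7, 0, 0, 0], [0.7, 0, 0, -1, 0, 0, 0], [0.7, 0, 0, -1, 0, 0, 0]]]}}

```text
time: 28.47
tool_pos: [0.5412, 0.147, 0.3209]
ee_rot: [-3.141, -0.014, 0.122]
wrist_force: [1.2, 0.4, 1.7]
width: 0.0648
```

```bash
python3 - <<'E'
from h import *
grasp();snap("t");crop("t","side",180,120,400,384,2.2);pieces("t");inc([.4235,-.3885,.13],YAW)
E
```

```text
grasp [0.5436 0.1474 0.1409] viewer [-0.0229  0.0761] yaw 6.98 t 28.47 F [1.2 0.4 1.7] w 0.0648
[481.2 156.3] 34 z 0.029 circ [ 0.5739 -0.5464  0.029 ] 0.0127
[384.3 208.5] 216 z 0.0162 circ [ 0.4464 -0.2904  0.0162] 0.042
[423.3 216.7] 254 z 0.0106 circ [ 0.4242 -0.3889  0.0106] 0.0472
inc [-1.806, 5.171, 0.042] [-0.0, -0.003, -0.001] norm 0.548
```

View pics/t_side_c180_120.png

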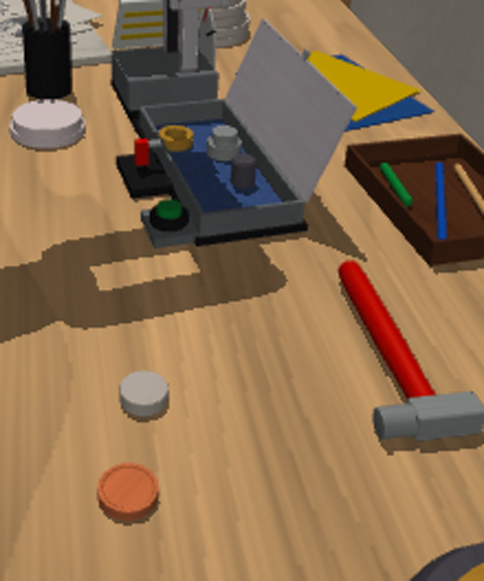

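The collar is flat in the well. The plaster goes next.

Call:
{"api": "move_arm", "payload": {"increments": [[[0.7, -0.1, 0.3, 0, 0, 0, 0], [0.7, -0.2, 0.65, 0, 0, 0, 0], [0.7, -0.36, 1, 0, 0, 0, 0]]]}}

```text
time: 28.82
tool_pos: [0.5156, 0.0425, 0.3106]
ee_rot: [-3.141, 0.004, 0.124]
wrist_force: [0.2, -0.8, -0.3]
width: 0.0657
```

Call:
{"api": "move_arm", "payload": {"increments": [[[0.7, -0.1, 0.35, 0, 0, 0, 0], [0.7, -0.2, 0.7, 0, 0, 0, 0], [0.7, -0.36, 1, 0, 0, 0, 0]]]}}

```text
time: 29.07
tool_pos: [0.4917, -0.0624, 0.3108]
ee_rot: [-3.141, 0.003, 0.121]
wrist_force: [0.0, -0.5, -0.0]
width: 0.0658
```

Call:
{"api": "move_arm", "payload": {"increments": [[[0.7, -0.1, 0.35, 0, 0, 0, 0], [0.7, -0.2, 0.7, 0, 0, 0, 0], [0.7, -0.36, 1, 0, 0, 0, 0]]]}}

```text
time: 29.32
tool_pos: [0.4681, -0.166, 0.3108]
ee_rot: [-3.14, 0.003, 0.121]
wrist_force: [-0.2, 0.2, -0.2]
width: 0.0658
```

Call:
{"api": "move_arm", "payload": {"increments": [[[0.7, -0.1, 0.35, 0, 0, 0, 0], [0.7, -0.2, 0.7, 0, 0, 0, 0], [0.7, -0.36, 1, 0, 0, 0, 0], [0.7, -0.36, 1, 0, 0, 0, 0], [0.7, -0.36, 1, 0, 0, 0, 0]]]}}

```text
time: 29.73
tool_pos: [0.4442, -0.269, 0.3108]
ee_rot: [-3.138, 0.003, 0.118]
wrist_force: [0.7, -0.3, -0.2]
width: 0.0657
```

```bash
python3 - <<'E'
from h import *
grasp();inc([.4464,-.2907,.045],YAW)
E
```

```text
grasp [ 0.4436 -0.2685  0.1308] viewer [-0.1732 -0.3244] yaw 6.76 t 29.73 F [ 0.7 -0.3 -0.2] w 0.0657
inc [-0.001, 0.22, 0.857] [-0.002, 0.002, -0.003] norm 0.089
```

Call:
{"api": "move_arm", "payload": {"increments": [[[0.7, 0.01, 0.2, 0, 0, 0, 0], [0.7, 0.01, 0.21, 0.2, 0, 0, 0], [0.7, 0.01, 0.21, 0.5, 0, 0, 0], [0.7, 0.01, 0.21, 0.8, 0, 0, 0], [0.7, 0.01, 0.21, 0.95, 0, 0, 0], [0.7, 0.01, 0.21, 0.95, 0, 0, 0], [0.7, 0.01, 0.21, 0.95, 0, 0, 0]]]}}

```text
time: 30.32
tool_pos: [0.4488, -0.287, 0.2165]
ee_rot: [-3.138, 0.003, 0.123]
wrist_force: [-0.1, -0.3, -0.0]
width: 0.0656
```

```bash
python3 - <<'E'
from h import *
grasp();inc([.4464,-.2907,.0235],YAW)
E
```

```text
grasp [ 0.4482 -0.2865  0.0365] viewer [-0.1708 -0.3428] yaw 7.07 t 30.32 F [-0.1 -0.3 -0. ] w 0.0656
inc [-0.028, 0.034, 0.13] [-0.002, 0.002, 0.0] norm 0.014
```

Call:
{"api": "move_arm", "payload": {"increments": [[[0.7, -0.02, 0.02, 0.02, 0, 0, 0], [0.7, -0.02, 0.02, 0.07, 0, 0, 0], [0.7, -0.02, 0.02, 0.12, 0, 0, 0], [0.7, -0.02, 0.02, 0.12, 0, 0, 0], [0.7, -0.02, 0.02, 0.12, 0, 0, 0]]]}}

```text
time: 30.73
tool_pos: [0.447, -0.2908, 0.2063]
ee_rot: [3.141, -0.0, 0.122]
wrist_force: [-0.2, -0.8, 0.4]
width: 0.0658
```

```bash
python3 - <<'E'
from h import *
grasp();inc([.4464,-.2907,.0235],YAW)
E
```

```text
grasp [ 0.4471 -0.2908  0.0263] viewer [-0.1725 -0.347 ] yaw 6.97 t 30.73 F [-0.2 -0.8  0.4] w 0.0658
inc [-0.006, -0.002, 0.028] [0.0, -0.0, -0.001] norm 0.003
```

Call:
{"api": "move_arm", "payload": {"increments": [[[0.5, 0, 0, 0.025, 0, 0, 0], [0.45, 0, 0, 0.025, 0, 0, 0], [0.36, 0, 0, 0.025, 0, 0, 0], [0.33, 0, 0, 0.025, 0, 0, 0], [0.33, 0, 0, 0.025, 0, 0, 0], [0.33, 0, 0, 0.025, 0, 0, 0]]]}}

```text
time: 31.23
tool_pos: [0.4471, -0.2909, 0.2038]
ee_rot: [3.141, -0.0, 0.122]
wrist_force: [1.4, -0.0, 0.6]
width: 0.0409
```

```bash
python3 - <<'E'
from h import *
grasp()
E
```

```text
grasp [ 0.4471 -0.2909  0.0238] viewer [-0.1725 -0.3471] yaw 6.97 t 31.23 F [ 1.4 -0.   0.6] w 0.0409
```

Call:
{"api": "move_arm", "payload": {"increments": [[[0.33, 0, 0, 0, 0, 0, 0], [0.33, 0, 0, -0.1, 0, 0, 0], [0.33, 0, 0, -0.4, 0, 0, 0], [0.33, 0, 0, -0.7, 0, 0, 0], [0.33, 0, 0, -1, 0, 0, 0], [0.33, 0, 0, -1, 0, 0, 0]]]}}

```text
time: 31.73
tool_pos: [0.4484, -0.2918, 0.3119]
ee_rot: [3.132, -0.01, 0.122]
wrist_force: [1.8, -0.4, 0.8]
width: 0.0409
```

```bash
python3 - <<'E'
from h import *
grasp();inc([*V(-.027,0),.13],YAW)
snap("u");crop("u","side",180,120,400,384,2.2)
E
```

```text
grasp [ 0.4504 -0.2934  0.1319] viewer [-0.1695 -0.3499] yaw 6.99 t 31.73 F [ 1.8 -0.4  0.8] w 0.0409
inc [1.439, -3.483, -0.002] [0.006, -0.006, -0.001] norm 0.377
```

View pics/u_side_c180_120.png

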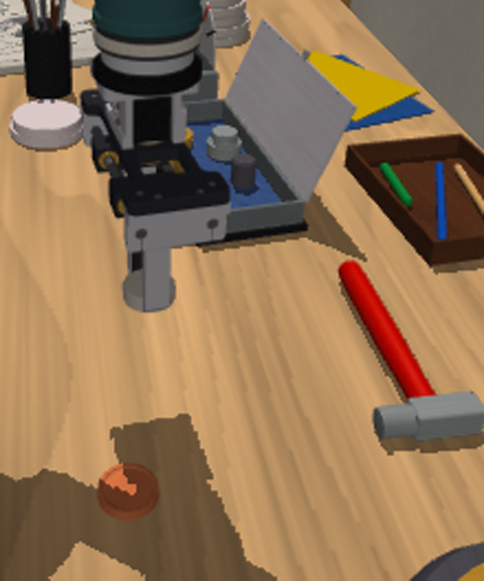

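Call:
{"api": "move_arm", "payload": {"increments": [[[0.33, 0.1, -0.3, 0, 0, 0, 0], [0.33, 0.22, -0.6, 0, 0, 0, 0], [0.33, 0.36, -0.87, 0, 0, 0, 0]]]}}

```text
time: 32.08
tool_pos: [0.4714, -0.1989, 0.3015]
ee_rot: [-3.139, 0.003, 0.12]
wrist_force: [-0.2, 0.8, -1.8]
width: 0.0413
```

Call:
{"api": "move_arm", "payload": {"increments": [[[0.33, 0.1, -0.3, 0, 0, 0, 0], [0.33, 0.22, -0.6, 0, 0, 0, 0], [0.33, 0.36, -0.87, 0, 0, 0, 0]]]}}

```text
time: 32.33
tool_pos: [0.4966, -0.1075, 0.3015]
ee_rot: [-3.14, 0.004, 0.122]
wrist_force: [0.7, -0.2, -1.2]
width: 0.0409
```

Call:
{"api": "move_arm", "payload": {"increments": [[[0.33, 0.1, -0.3, 0, 0, 0, 0], [0.33, 0.22, -0.6, 0, 0, 0, 0], [0.33, 0.36, -0.87, 0, 0, 0, 0]]]}}

```text
time: 32.58
tool_pos: [0.5218, -0.0167, 0.3014]
ee_rot: [-3.14, 0.004, 0.122]
wrist_force: [0.6, -0.0, -0.7]
width: 0.041
```

Call:
{"api": "move_arm", "payload": {"increments": [[[0.33, 0.1, -0.3, 0, 0, 0, 0], [0.33, 0.22, -0.6, 0, 0, 0, 0], [0.33, 0.38, -0.85, 0, 0, 0, 0], [0.33, 0.38, -0.85, 0, 0, 0, 0], [0.33, 0.38, -0.85, 0, 0, 0, 0]]]}}

```text
time: 33.0
tool_pos: [0.5496, 0.0715, 0.3014]
ee_rot: [3.142, 0.004, 0.125]
wrist_force: [-0.6, -0.1, -1.4]
width: 0.0409
```

```bash
python3 - <<'E'
from h import *
grasp();inc([*V(-.027,0),.044],YAW)
E
```

```text
grasp [0.5488 0.0714 0.1214] viewer [-0.027   0.0001] yaw 7.14 t 33.0 F [-0.6 -0.1 -1.4] w 0.0409
inc [-0.004, 0.001, 0.774] [0.0, 0.003, 0.001] norm 0.077
```

Call:
{"api": "move_arm", "payload": {"increments": [[[0.33, -0.01, 0.01, 0.2, 0, 0, 0], [0.33, -0.01, 0.01, 0.45, 0, 0, 0], [0.33, -0.01, 0.01, 0.65, 0, 0, 0], [0.33, -0.01, 0.01, 0.78, 0, 0, 0], [0.33, -0.01, 0.01, 0.8, 0, 0, 0], [0.33, -0.01, 0.01, 0.8, 0, 0, 0], [0.33, -0.01, 0.01, 0.8, 0, 0, 0]]]}}

```text
time: 33.58
tool_pos: [0.5491, 0.0684, 0.224]
ee_rot: [3.141, -0.0, 0.121]
wrist_force: [0.2, -0.8, 0.1]
width: 0.0409
```

```bash
python3 - <<'E'
from h import *
grasp();inc([*V(-.027,0),.0323],YAW)
E
```

```text
grasp [0.5492 0.0684 0.044 ] viewer [-0.0271 -0.003 ] yaw 6.91 t 33.58 F [ 0.2 -0.8  0.1] w 0.0409
inc [0.001, -0.03, 0.117] [0.0, -0.0, -0.002] norm 0.012
```

Call:
{"api": "move_arm", "payload": {"increments": [[[0.33, 0, -0.02, 0.05, 0, 0, 0], [0.33, 0, -0.02, 0.1, 0, 0, 0], [0.33, 0, -0.02, 0.115, 0, 0, 0], [0.33, 0, -0.02, 0.115, 0, 0, 0], [0.33, 0, -0.02, 0.115, 0, 0, 0]]]}}

```text
time: 34.0
tool_pos: [0.5489, 0.0713, 0.2122]
ee_rot: [3.141, -0.0, 0.122]
wrist_force: [-0.2, -0.3, -1.6]
width: 0.0408
```

```bash
python3 - <<'E'
from h import *
grasp()
E
```

```text
grasp [0.5489 0.0713 0.0322] viewer [-0.027  -0.0001] yaw 6.98 t 34.0 F [-0.2 -0.3 -1.6] w 0.0408
```

Call:
{"api": "move_arm", "payload": {"increments": [[[0.45, 0, 0, 0, 0, 0, 0], [0.5, 0, 0, 0, 0, 0, 0], [0.57, 0, 0, 0, 0, 0, 0], [0.57, 0, 0, 0, 0, 0, 0], [0.57, 0, 0, 0, 0, 0, 0]]]}}

```text
time: 34.42
tool_pos: [0.5489, 0.0712, 0.2123]
ee_rot: [3.141, -0.0, 0.122]
wrist_force: [-0.6, 0.2, 0.5]
width: 0.0534
```

Call:
{"api": "move_arm", "payload": {"increments": [[[0.57, 0, 0, -0.15, 0, 0, 0], [0.57, 0, 0, -0.4, 0, 0, 0], [0.57, 0, 0, -0.7, 0, 0, 0], [0.75, 0, 0, -1, 0, 0, 0], [0.75, 0, 0, -1, 0, 0, 0]]]}}

```text
time: 34.83
tool_pos: [0.5504, 0.0713, 0.3198]
ee_rot: [3.14, -0.013, 0.122]
wrist_force: [1.4, 0.8, 1.5]
width: 0.0635
```

```bash
python3 - <<'E'
from h import *
grasp();snap("v");crop("v","side",180,120,400,384,2.2);pieces("v");inc([.4242,-.3889,.13],YAW)
E
```

```text
grasp [0.5529 0.0714 0.1399] viewer [-0.0231 -0.0005] yaw 6.98 t 34.83 F [1.4 0.8 1.5] w 0.0635
[481.  156.1] 35 z 0.0303 circ [ 0.5735 -0.5456  0.0303] 0.0127
[423.3 216.8] 247 z 0.0111 circ [ 0.423  -0.3877  0.0111] 0.0474
inc [-1.799, 4.416, 0.035] [0.0, -0.002, -0.001] norm 0.477
```

View pics/v_side_c180_120.png

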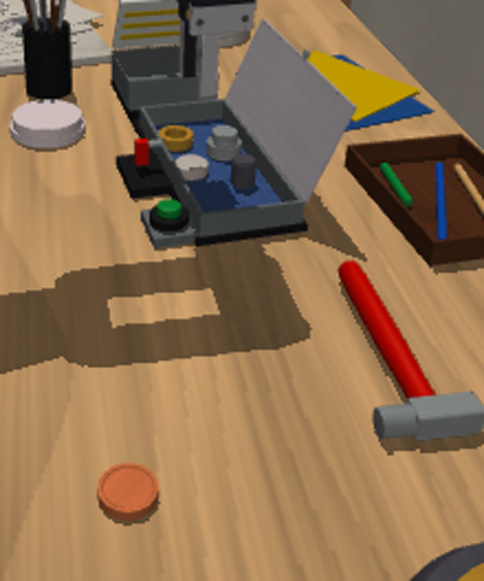

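Four are in. The medal remains, at about (0.4237, -0.3885).

Call:
{"api": "move_arm", "payload": {"increments": [[[0.75, -0.1, 0.3, 0, 0, 0, 0], [0.75, -0.25, 0.65, 0, 0, 0, 0], [0.75, -0.4, 1, 0, 0, 0, 0]]]}}

```text
time: 35.18
tool_pos: [0.5204, -0.0333, 0.3098]
ee_rot: [-3.141, 0.004, 0.124]
wrist_force: [0.6, 0.7, 0.6]
width: 0.0704
```

Call:
{"api": "move_arm", "payload": {"increments": [[[0.75, -0.1, 0.35, 0, 0, 0, 0], [0.75, -0.25, 0.7, 0, 0, 0, 0], [0.75, -0.4, 1, 0, 0, 0, 0]]]}}

```text
time: 35.43
tool_pos: [0.4926, -0.1387, 0.3098]
ee_rot: [-3.14, 0.004, 0.121]
wrist_force: [0.6, 0.3, -0.4]
width: 0.0705
```

Call:
{"api": "move_arm", "payload": {"increments": [[[0.75, -0.1, 0.35, 0, 0, 0, 0], [0.75, -0.25, 0.7, 0, 0, 0, 0], [0.75, -0.4, 1, 0, 0, 0, 0]]]}}

```text
time: 35.68
tool_pos: [0.465, -0.2429, 0.3098]
ee_rot: [-3.14, 0.003, 0.121]
wrist_force: [0.8, -0.8, -0.1]
width: 0.0703
```

Call:
{"api": "move_arm", "payload": {"increments": [[[0.75, -0.1, 0.35, 0, 0, 0, 0], [0.75, -0.25, 0.7, 0, 0, 0, 0], [0.75, -0.4, 1, 0, 0, 0, 0], [0.75, -0.5, 1, 0, 0, 0, 0], [0.75, -0.5, 1, 0, 0, 0, 0]]]}}

```text
time: 36.1
tool_pos: [0.4268, -0.3476, 0.3097]
ee_rot: [-3.138, 0.003, 0.118]
wrist_force: [-0.1, -0.1, 0.7]
width: 0.0705
```

```bash
python3 - <<'E'
from h import *
grasp();inc([.4237,-.3885,.05],YAW);snap("w");pieces("w")
E
```

```text
grasp [ 0.4261 -0.347   0.1297] viewer [-0.2003 -0.4001] yaw 6.75 t 36.1 F [-0.1 -0.1  0.7] w 0.0705
inc [-0.076, 0.406, 0.796] [-0.002, 0.002, -0.003] norm 0.09
```

Call:
{"api": "move_arm", "payload": {"increments": [[[0.75, -0.05, 0.2, 0, 0, 0, 0], [0.75, -0.07, 0.4, 0, 0, 0, 0], [0.75, -0.07, 0.4, 0.2, 0, 0, 0], [0.75, -0.07, 0.4, 0.5, 0, 0, 0], [0.75, -0.07, 0.4, 0.8, 0, 0, 0], [0.75, -0.07, 0.4, 0.9, 0, 0, 0], [0.75, -0.07, 0.4, 0.9, 0, 0, 0], [0.75, -0.07, 0.4, 0.9, 0, 0, 0]]]}}

```text
time: 36.87
tool_pos: [0.4273, -0.386, 0.2223]
ee_rot: [-3.141, 0.0, 0.123]
wrist_force: [0.1, -0.9, 0.8]
width: 0.0707
```

```bash
python3 - <<'E'
from h import *
grasp();inc([.4237,-.3885,.0215],YAW);snap("x");crop("x","side",150,250,350,384,4)
E
```

```text
grasp [ 0.4272 -0.3859  0.0423] viewer [-0.2039 -0.4388] yaw 7.08 t 36.87 F [ 0.1 -0.9  0.8] w 0.0707
inc [-0.039, 0.021, 0.208] [-0.0, 0.0, 0.0] norm 0.021
```

View pics/x_side_c150_250.png

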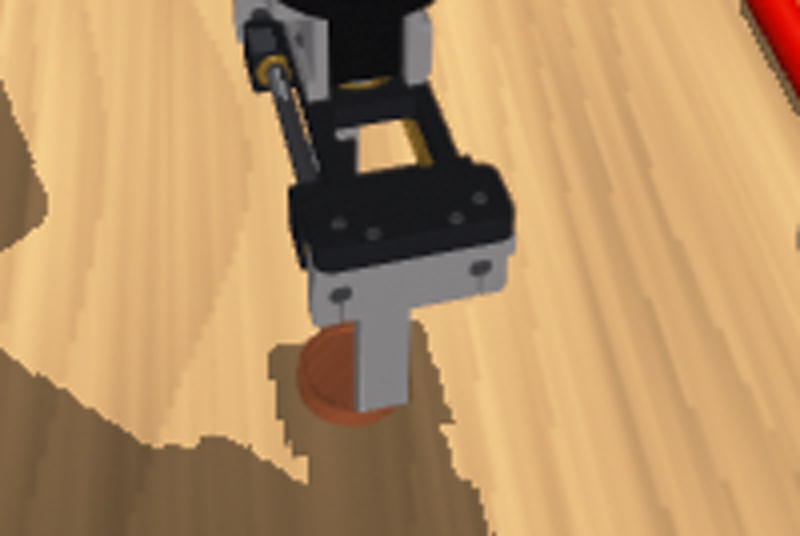

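Call:
{"api": "move_arm", "payload": {"increments": [[[0.75, -0.03, 0.01, 0.05, 0, 0, 0], [0.75, -0.03, 0.01, 0.12, 0, 0, 0], [0.75, -0.03, 0.01, 0.18, 0, 0, 0], [0.75, -0.03, 0.01, 0.18, 0, 0, 0], [0.75, -0.03, 0.01, 0.18, 0, 0, 0]]]}}

```text
time: 37.38
tool_pos: [0.4234, -0.3882, 0.2035]
ee_rot: [-3.14, 0.001, 0.121]
wrist_force: [0.5, -1.2, 0.2]
width: 0.0703
```

```bash
python3 - <<'E'
from h import *
grasp();inc([.4237,-.3885,.0215],YAW)
E
```

```text
grasp [ 0.4233 -0.388   0.0235] viewer [-0.2081 -0.4405] yaw 6.96 t 37.38 F [ 0.5 -1.2  0.2] w 0.0703
inc [0.002, 0.003, 0.02] [-0.001, 0.001, -0.001] norm 0.002
```

Call:
{"api": "move_arm", "payload": {"increments": [[[0.6, 0, 0, 0.015, 0, 0, 0], [0.5, 0, 0, 0.015, 0, 0, 0], [0.45, 0, 0, 0.015, 0, 0, 0], [0.38, 0, 0, 0.015, 0, 0, 0], [0.38, 0, 0, 0.015, 0, 0, 0], [0.38, 0, 0, 0.015, 0, 0, 0], [0.38, 0, 0, 0.015, 0, 0, 0]]]}}

```text
time: 37.97
tool_pos: [0.4238, -0.3885, 0.2029]
ee_rot: [3.141, -0.0, 0.122]
wrist_force: [0.4, -0.4, 0.3]
width: 0.0451
```

```bash
python3 - <<'E'
from h import *
grasp()
E
```

```text
grasp [ 0.4238 -0.3886  0.0229] viewer [-0.2076 -0.4412] yaw 6.97 t 37.97 F [ 0.4 -0.4  0.3] w 0.0451
```

Call:
{"api": "move_arm", "payload": {"increments": [[[0.38, 0, 0, 0, 0, 0, 0], [0.38, 0, 0, -0.1, 0, 0, 0], [0.38, 0, 0, -0.4, 0, 0, 0], [0.38, 0, 0, -0.7, 0, 0, 0], [0.38, 0, 0, -1, 0, 0, 0], [0.38, 0, 0, -1, 0, 0, 0]]]}}

```text
time: 38.47
tool_pos: [0.4249, -0.3894, 0.3111]
ee_rot: [3.13, -0.008, 0.122]
wrist_force: [1.4, -1.9, 0.7]
width: 0.0447
```

```bash
python3 - <<'E'
from h import *
grasp();inc([*V(-.027,-.075),.13],YAW)
snap("y");crop("y","side",150,200,350,384,3)
E
```

```text
grasp [ 0.4265 -0.3912  0.1311] viewer [-0.2052 -0.4441] yaw 6.98 t 38.47 F [ 1.4 -1.9  0.7] w 0.0447
inc [1.792, -3.673, -0.016] [0.007, -0.005, -0.001] norm 0.409
```

View pics/y_side_c150_200.png

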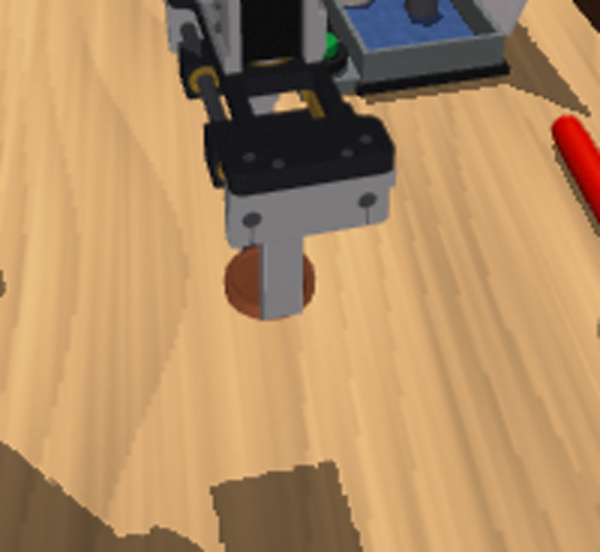

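Call:
{"api": "move_arm", "payload": {"increments": [[[0.38, 0.15, -0.3, 0, 0, 0, 0], [0.38, 0.3, -0.6, 0, 0, 0, 0], [0.38, 0.45, -0.92, 0, 0, 0, 0]]]}}

```text
time: 38.82
tool_pos: [0.4567, -0.2907, 0.3002]
ee_rot: [-3.138, 0.003, 0.12]
wrist_force: [0.8, 0.4, -0.7]
width: 0.0447
```

Call:
{"api": "move_arm", "payload": {"increments": [[[0.38, 0.15, -0.3, 0, 0, 0, 0], [0.38, 0.3, -0.6, 0, 0, 0, 0], [0.38, 0.45, -0.92, 0, 0, 0, 0]]]}}

```text
time: 39.07
tool_pos: [0.4903, -0.1931, 0.3003]
ee_rot: [-3.139, 0.004, 0.121]
wrist_force: [1.3, -0.2, -1.3]
width: 0.0449
```

Call:
{"api": "move_arm", "payload": {"increments": [[[0.38, 0.15, -0.3, 0, 0, 0, 0], [0.38, 0.3, -0.6, 0, 0, 0, 0], [0.38, 0.45, -0.92, 0, 0, 0, 0]]]}}

```text
time: 39.32
tool_pos: [0.5238, -0.0963, 0.3003]
ee_rot: [-3.14, 0.004, 0.121]
wrist_force: [1.1, 0.1, -0.7]
width: 0.0445
```

Call:
{"api": "move_arm", "payload": {"increments": [[[0.38, 0.15, -0.3, 0, 0, 0, 0], [0.38, 0.3, -0.6, 0, 0, 0, 0], [0.38, 0.45, -0.9, 0, 0, 0, 0], [0.38, 0.45, -0.9, 0, 0, 0, 0], [0.38, 0.45, -0.9, 0, 0, 0, 0], [0.38, 0.45, -0.9, 0, 0, 0, 0]]]}}

```text
time: 39.82
tool_pos: [0.5574, -0.0033, 0.3009]
ee_rot: [-3.142, 0.004, 0.122]
wrist_force: [-0.8, -1.4, -1.2]
width: 0.0448
```

```bash
python3 - <<'E'
from h import *
grasp();inc([*V(-.027,-.075),.044],YAW)
E
```

```text
grasp [ 0.5568 -0.0034  0.1209] viewer [-0.0284 -0.0752] yaw 7.0 t 39.82 F [-0.8 -1.4 -1.2] w 0.0448
inc [0.01, -0.002, 0.769] [-0.0, 0.002, -0.001] norm 0.077
```

Call:
{"api": "move_arm", "payload": {"increments": [[[0.38, 0, 0, 0.2, 0, 0, 0], [0.38, 0, 0, 0.45, 0, 0, 0], [0.38, 0, 0, 0.65, 0, 0, 0], [0.38, 0, 0, 0.78, 0, 0, 0], [0.38, 0, 0, 0.8, 0, 0, 0], [0.38, 0, 0, 0.8, 0, 0, 0], [0.38, 0, 0, 0.8, 0, 0, 0]]]}}

```text
time: 40.4
tool_pos: [0.5579, -0.0042, 0.2232]
ee_rot: [3.141, -0.0, 0.12]
wrist_force: [0.1, 0.4, -0.5]
width: 0.045
```

```bash
python3 - <<'E'
from h import *
grasp();inc([*V(-.027,-.075),.0315],YAW)
E
```

```text
grasp [ 0.5579 -0.0043  0.0432] viewer [-0.0274 -0.0762] yaw 6.89 t 40.4 F [ 0.1  0.4 -0.5] w 0.045
inc [0.004, -0.011, 0.117] [0.0, -0.0, -0.002] norm 0.012
```

Call:
{"api": "move_arm", "payload": {"increments": [[[0.38, 0, 0, 0.05, 0, 0, 0], [0.38, 0, 0, 0.1, 0, 0, 0], [0.38, 0, 0, 0.12, 0, 0, 0], [0.38, 0, 0, 0.12, 0, 0, 0], [0.38, 0, 0, 0.12, 0, 0, 0]]]}}

```text
time: 40.82
tool_pos: [0.558, -0.0032, 0.2109]
ee_rot: [3.141, -0.0, 0.122]
wrist_force: [-0.9, -0.9, -0.4]
width: 0.0449
```

```bash
python3 - <<'E'
from h import *
grasp()
E
```

```text
grasp [ 0.558  -0.0033  0.0309] viewer [-0.0271 -0.0753] yaw 6.98 t 40.82 F [-0.9 -0.9 -0.4] w 0.0449
```

Call:
{"api": "move_arm", "payload": {"increments": [[[0.45, 0, 0, 0, 0, 0, 0], [0.5, 0, 0, 0, 0, 0, 0], [0.59, 0, 0, 0, 0, 0, 0], [0.59, 0, 0, 0, 0, 0, 0], [0.59, 0, 0, 0, 0, 0, 0]]]}}

```text
time: 41.23
tool_pos: [0.558, -0.0032, 0.2107]
ee_rot: [3.142, -0.0, 0.122]
wrist_force: [-0.1, 0.6, -0.1]
width: 0.0554
```

Call:
{"api": "move_arm", "payload": {"increments": [[[0.59, 0, 0, -0.15, 0, 0, 0], [0.59, 0, 0, -0.4, 0, 0, 0], [0.59, 0, 0, -0.7, 0, 0, 0], [0.59, 0, 0, -1, 0, 0, 0], [0, 0, 0, -1, 0, 0, 0]]]}}

```text
time: 41.65
tool_pos: [0.5596, -0.0033, 0.3183]
ee_rot: [3.139, -0.013, 0.122]
wrist_force: [1.9, 0.4, 1.7]
width: 0.0518
```

Call:
{"api": "move_arm", "payload": {"increments": [[[0, -0.2, 0.3, 0, 0, 0, 0], [0, -0.4, 0.7, 0, 0, 0, 0], [0, -0.6, 1, 0, 0, 0, 0], [0, -0.8, 1, 0, 0, 0, 0], [0, -1, 1, 0, 0, 0, 0], [0, -1, 1, 0, 0, 0, 0]]]}}

```text
time: 42.15
tool_pos: [0.4684, -0.1153, 0.3099]
ee_rot: [-3.141, 0.003, 0.119]
wrist_force: [-0.3, 0.2, -0.4]
width: 0.0122
```

```bash
python3 - <<'E'
from h import *
grasp();snap("z");crop("z","side",200,60,340,240,3.3);crop("z","top",100,110,320,240,3.5)
P=cloud("z","top");v=(P[...,:2]-CT)@RV;z=P[...,2]
m=((z>.013)&(z<.06)&(abs(v[...,0])<.052)&(abs(v[...,1])<.128)).astype(np.uint8)
n,l,s,c=cv2.connectedComponentsWithStats(m)
for i in range(1,n):
    if s[i,4]>15:
        k=l==i;zt=np.percentile(z[k],90);t=k&(z>zt-.005);print(s[i,4],"ztop",zt.round(4),"viewer",v[t].mean(0).round(4),"z spread",z[t].std().round(4))
img=np.load("pics/z_top.npz")['p'].astype(int)
m=(img[...,0]>150)&(img[...,1]<140)&(img[...,2]<90)&(z>.1)&(v[...,1]>.15)&(v[...,1]<.24)
print("handle",m.sum(),v[m].mean(0),np.percentile(z[m],[50,90]))
panel("z",[(239,124),(271,121),(268,133),(236,137)])
E
```

```text
grasp [ 0.4679 -0.1153  0.1299] viewer [-0.1303 -0.1753] yaw 6.83 t 42.15 F [-0.3  0.2 -0.4] w 0.0122
128 ztop 0.0435 viewer [ 0.0252 -0.0359] z spread 0.0018
232 ztop 0.0422 viewer [0.0262 0.0399] z spread 0.0017
237 ztop 0.019 viewer [-0.0274 -0.0728] z spread 0.0017
206 ztop 0.0245 viewer [-0.0275  0.0019] z spread 0.0016
182 ztop 0.0267 viewer [-0.0262  0.078 ] z spread 0.0017
handle 62 [0.00060866 0.22563954] [0.17960731 0.18116615]
435 coef [ 0.9882 -1.6462  0.3968] res 0.0172 angle 148.72 z range 0.08208955707903862 0.3003878482406265 y at z=.055 0.3062529070240345
```

View pics/z_side_c200_60.png

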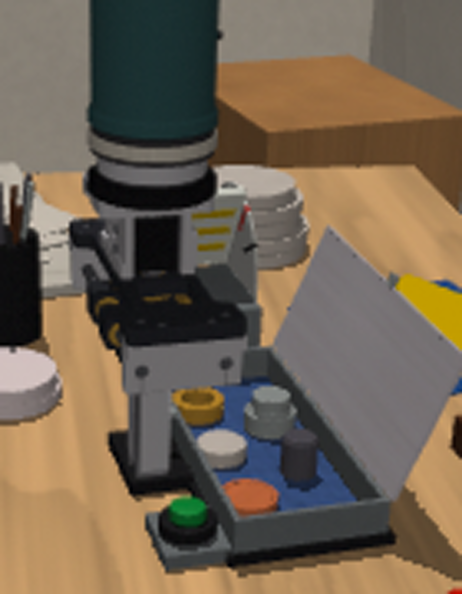

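View pics/z_top_c100_110.png

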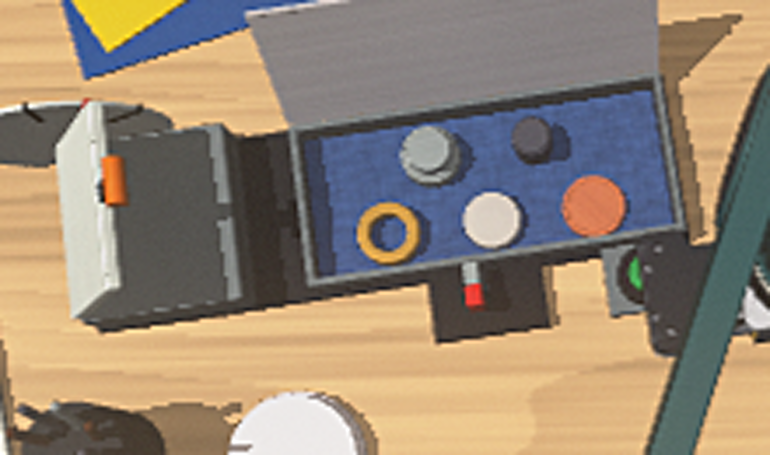

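```bash
python3 - <<'E'
from h import *
def fit(tag,poly):
    P=cloud(tag,"top");m=np.zeros((384,512),np.uint8);cv2.fillPoly(m,[np.array(poly,np.int32)],1)
    q=P[m>0];v=np.c_[(q[:,:2]-CT)@RV,q[:,2]]
    for _ in range(4):
        A=np.c_[v[:,0],v[:,1],np.ones(len(v))];c=np.linalg.lstsq(A,v[:,2],rcond=None)[0];r=v[:,2]-A@c;v=v[abs(r)<2.5*r.std()+1e-4]
    print(len(v),c.round(3),r.std().round(4),"deg",np.degrees(np.arctan(-c[1])),v[:,1].min(),v[:,1].max(),v[:,2].min(),v[:,2].max())
sc=lambda L:[(x/3.5+100,y/3.5+110) for x,y in L]
for t in("z","w","l"): fit(t,sc([(62,150),(96,118),(112,278),(82,308)]))
inc([*V(-.086,-.105),.09],YAW)
E
```

```text
473 [ 0.003 -1.577  0.537] 0.0017 deg 57.619351610962944 0.23638899967126417 0.29027006363909624 0.07863536352144594 0.16565467143609658
476 [ 1.000e-03 -1.569e+00  5.350e-01] 0.0017 deg 57.4958409179557 0.23680066992849536 0.29051000732883714 0.07820121226233669 0.16433036219213282
464 [ 0.005 -1.598  0.543] 0.0014 deg 57.95880337777111 0.23194603598616717 0.29091324766405635 0.07701124795542494 0.17568406560628264
inc [0.413, -0.702, 0.405] [0.0, -0.0, -0.001] norm 0.091
```

```bash
python3 - <<'E'
from h import *
def pl(cam,tag,f):
    P=cloud(tag,cam);v=np.concatenate([(P[...,:2]-CT)@RV,P[...,2:]],-1).reshape(-1,3);v=v[f(v)];v=v[np.isfinite(v).all(1)]
    c=np.linalg.lstsq(np.c_[v[:,:2],np.ones(len(v))],v[:,2],rcond=None)[0];print(cam,tag,len(v),"tilt y deg",np.degrees(-c[1]).round(2),"z0",v[:,2].mean().round(4))
for cam in("top","side"):
    pl(cam,"a",lambda v:(abs(v[:,0])<.055)&(abs(v[:,1])<.13)&(abs(v[:,2]-.04)<.012))
    pl(cam,"z",lambda v:(v[:,0]>-.2)&(v[:,0]<-.13)&(abs(v[:,1])<.3)&(abs(v[:,2])<.012))
# housing top
pl("top","z",lambda v:(abs(v[:,0])<.055)&(v[:,1]>.19)&(v[:,1]<.225)&(abs(v[:,2]-.055)<.01))
P=cloud("z","top");v=(P[...,:2]-CT)@RV;z=P[...,2]
m=(abs(v[...,0])<.055)&(v[...,1]>.21)&(v[...,1]<.3)&(z>.075)
for yy in np.arange(.215,.3,.008):
    k=m&(abs(v[...,1]-yy)<.004);print(yy.round(3),k.sum(),np.median(z[k]).round(4) if k.sum() else 0)
E
python3 - <<'E'
import sys;sys.path.insert(0,'.')
import os;os.chdir('.')
from h import *
crop("k","side",255,105,285,150,13);crop("l","top",85,130,150,205,8)
E
```

```text
top a 4373 tilt y deg -0.08 z0 0.0415
top z 4450 tilt y deg -0.13 z0 0.0004
side a 1932 tilt y deg -0.01 z0 0.0419
side z 3181 tilt y deg -0.21 z0 0.001
top z 610 tilt y deg 0.76 z0 0.0556
0.215 1 0.1757
0.223 64 0.1785
0.231 30 0.1797
0.239 117 0.1492
0.247 112 0.1499
0.255 77 0.1371
0.263 78 0.1234
0.271 68 0.1108
0.279 68 0.0971
0.287 71 0.0834
0.295 12 0.0761
```

View pics/k_side_c255_105.png

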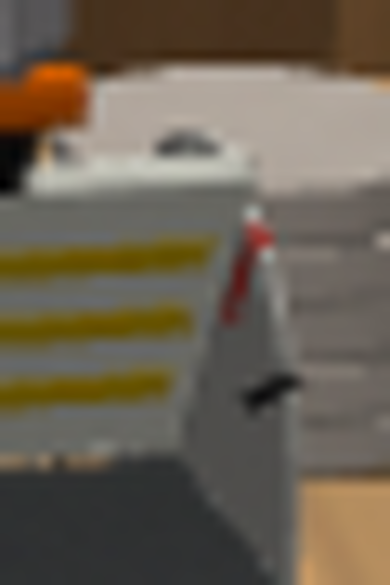

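View pics/l_top_c85_130.png

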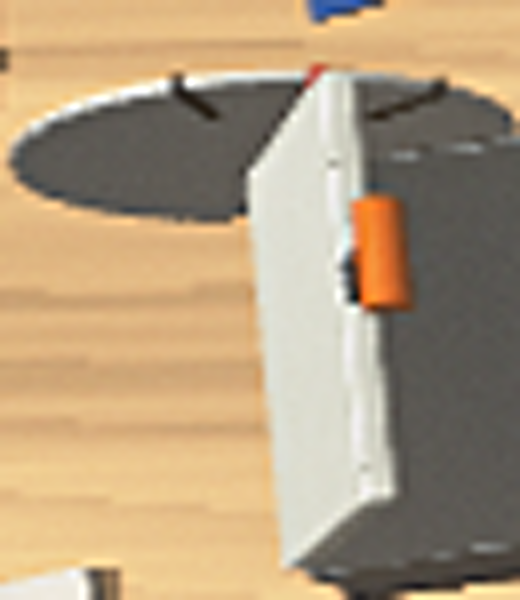

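The panel measures about 59 to 60° from both views and lines up with the red mark. All five pieces stand flat at their right heights. Next is the shutter.

Call:
{"api": "move_arm", "payload": {"increments": [[[0, 0.2, -0.35, 0, 0, 0, 0], [0, 0.4, -0.7, 0, 0, 0, 0], [0, 0.4, -0.7, 0.1, 0, 0, 0], [0, 0.4, -0.7, 0.3, 0, 0, 0], [0, 0.4, -0.7, 0.4, 0, 0, 0], [0, 0.4, -0.7, 0.4, 0, 0, 0], [0, 0.4, -0.7, 0.4, 0, 0, 0]]]}}

```text
time: 42.83
tool_pos: [0.5021, -0.0402, 0.2698]
ee_rot: [-3.141, 0.002, 0.122]
wrist_force: [0.0, -1.0, -0.3]
width: 0.0003
```

```bash
python3 - <<'E'
from h import *
grasp();inc([*V(-.086,-.105),.058],YAW)
E
```

```text
grasp [ 0.5018 -0.0402  0.0898] viewer [-0.0875 -0.1049] yaw 6.98 t 42.83 F [ 0.  -1.  -0.3] w 0.0003
inc [0.012, -0.0, 0.317] [-0.0, 0.001, -0.001] norm 0.032
```

Call:
{"api": "move_arm", "payload": {"increments": [[[0, 0.01, 0, 0.1, 0, 0, 0], [0, 0.01, 0, 0.2, 0, 0, 0], [0, 0.01, 0, 0.3, 0, 0, 0], [0, 0.01, 0, 0.32, 0, 0, 0], [0, 0.01, 0, 0.32, 0, 0, 0], [0, 0.01, 0, 0.32, 0, 0, 0]]]}}

```text
time: 43.33
tool_pos: [0.503, -0.0403, 0.2385]
ee_rot: [-3.142, 0.0, 0.121]
wrist_force: [-0.1, -0.2, 0.8]
width: 0.0
```

```bash
python3 - <<'E'
from h import *
grasp();snap("B");crop("B","side",230,150,320,240,6)
E
```

```text
grasp [ 0.5029 -0.0403  0.0585] viewer [-0.0864 -0.1052] yaw 6.96 t 43.33 F [-0.1 -0.2  0.8] w 0.0
```

View pics/B_side_c230_150.png

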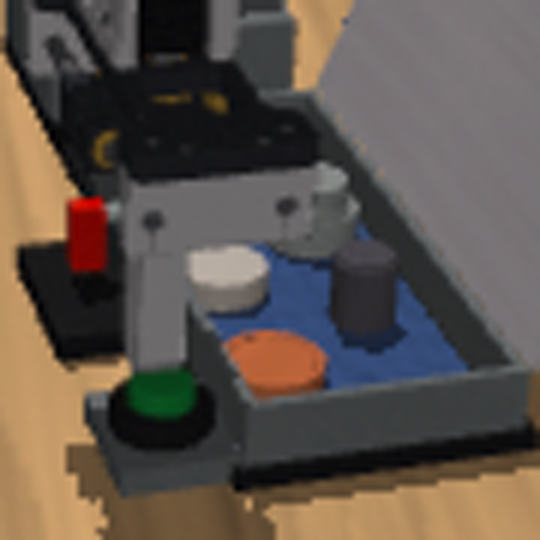

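The closed tips are just above the green button. Pressing in small steps.

Call:
{"api": "move_arm", "payload": {"increments": [[[0, 0, 0, 0.03, 0, 0, 0], [0, 0, 0, 0.06, 0, 0, 0], [0, 0, 0, 0.09, 0, 0, 0], [0, 0, 0, 0.11, 0, 0, 0], [0, 0, 0, 0.12, 0, 0, 0], [0, 0, 0, 0.12, 0, 0, 0]]]}}

```text
time: 43.93
tool_pos: [0.5034, -0.0402, 0.2276]
ee_rot: [3.141, -0.001, 0.122]
wrist_force: [-0.9, -0.5, 5.1]
width: 0.0009
```

```bash
python3 - <<'E'
from h import *
grasp()
E
```

```text
grasp [ 0.5037 -0.0403  0.0476] viewer [-0.0856 -0.1053] yaw 6.98 t 43.93 F [-0.9 -0.5  5.1] w 0.0009
```

Call:
{"api": "move_arm", "payload": {"increments": [[[0, 0, 0, 0.01, 0, 0, 0], [0, 0, 0, 0.015, 0, 0, 0], [0, 0, 0, 0.02, 0, 0, 0], [0, 0, 0, 0.02, 0, 0, 0], [0, 0, 0, 0.02, 0, 0, 0]]]}}

```text
time: 44.35
tool_pos: [0.5034, -0.0402, 0.2273]
ee_rot: [3.141, -0.002, 0.122]
wrist_force: [-4.3, 0.6, 14.4]
width: 0.0006
```

```bash
python3 - <<'E'
from h import *
grasp()
E
```

```text
grasp [ 0.5037 -0.0403  0.0473] viewer [-0.0856 -0.1053] yaw 6.98 t 44.35 F [-4.3  0.6 14.4] w 0.0006
```

The force rose to 14 N with no further travel, so the button is on its stop. Retreating clear.

Call:
{"api": "move_arm", "payload": {"increments": [[[0, 0, 0, -0.1, 0, 0, 0], [0, 0, 0, -0.4, 0, 0, 0], [0, 0, 0, -0.8, 0, 0, 0], [0, 0, 0, -1, 0, 0, 0]]]}}

```text
time: 44.68
tool_pos: [0.5034, -0.0402, 0.3284]
ee_rot: [3.14, -0.004, 0.122]
wrist_force: [-0.3, -1.0, 1.0]
width: 0.0003
```

Call:
{"api": "move_arm", "payload": {"increments": [[[0, -0.3, 0.3, -0.3, 0, 0, 0], [0, -0.6, 0.6, -0.3, 0, 0, 0], [0, -0.9, 0.9, -0.3, 0, 0, 0], [0, -1, 1, -0.3, 0, 0, 0], [0, -1, 1, -0.3, 0, 0, 0]]]}}

```text
time: 45.1
tool_pos: [0.4137, -0.154, 0.3547]
ee_rot: [3.14, 0.001, 0.116]
wrist_force: [1.3, 0.1, -0.6]
width: 0.0007
```

Call:
{"api": "move_arm", "payload": {"increments": [[[0, -0.3, 0.3, 0, 0, 0, 0], [0, -0.6, 0.6, 0, 0, 0, 0], [0, -0.9, 0.9, 0, 0, 0, 0], [0, -1, 1, 0, 0, 0, 0], [0, -1, 1, 0, 0, 0, 0], [0, -1, 1, 0, 0, 0, 0]]]}}

```text
time: 45.6
tool_pos: [0.3288, -0.263, 0.3542]
ee_rot: [-3.14, -0.0, 0.12]
wrist_force: [0.7, 0.2, 0.4]
width: 0.0005
```

```bash
python3 - <<'E'
from h import *
grasp();snap("C");crop("C","side",0,0,512,384,1.5);crop("C","top",100,110,320,240,3.5)
P=cloud("C","top");v=(P[...,:2]-CT)@RV;z=P[...,2]
m=((z>.013)&(z<.06)&(abs(v[...,0])<.052)&(abs(v[...,1])<.128)).astype(np.uint8)
n,l,s,c=cv2.connectedComponentsWithStats(m)
for i in range(1,n):
    if s[i,4]>15:
        k=l==i;zt=np.percentile(z[k],90);t=k&(z>zt-.005);print("ztop",zt.round(4),"viewer",v[t].mean(0).round(4))
print("btn",w("C","top",285,188))
P=cloud("C","side");panel("C",[(239,124),(271,121),(268,133),(236,137)])
E
```

```text
grasp [ 0.3288 -0.2627  0.1742] viewer [-0.2864 -0.3046] yaw 6.87 t 45.6 F [0.7 0.2 0.4] w 0.0005
ztop 0.0436 viewer [ 0.0256 -0.036 ]
ztop 0.0415 viewer [0.0267 0.0402]
ztop 0.0189 viewer [-0.0271 -0.0726]
ztop 0.0247 viewer [-0.0278  0.0024]
ztop 0.0267 viewer [-0.0274  0.0775]
btn [ 0.50253307 -0.04015724  0.03432392]
427 coef [-5.000e-04 -5.970e-01  3.226e-01] res 0.0019 angle 120.84 z range 0.07883639911808364 0.13833603684332357 y at z=.055 0.28976700466479327
```

View pics/C_side_c0_0.png

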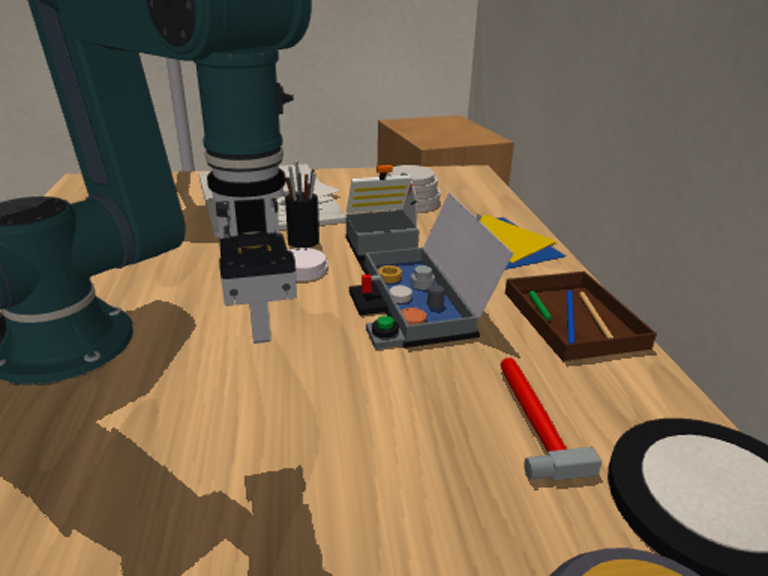

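View pics/C_top_c100_110.png

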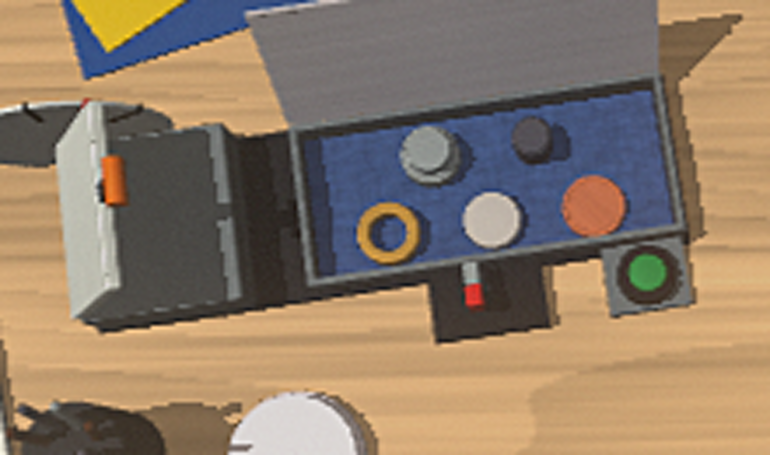

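All is in order, so I'm handing in.

```bash
python3 -c "
from bench import robot
print(robot.close_job())"
```

```text
the job is handed in; nothing more can be done
None
```

The job is done as asked and handed in at about 46 s. I slid the latch and the cover flew open. I then raised the panel, put all five pieces in the well, and pressed the shutter last.

- **Panel:** it stands beside the red mark and stayed there after release. My measurements of its angle do not quite agree. Fits to the panel's faces gave about 57.5–59°, with the lower figures likely thrown off by stray readings at the edges. The handle's position gave about 60°.
- **Pieces:** die, punch, collar, plaster and medal were all present. The last top view shows each one flat on the well floor, with its top at the right height to within about 3 mm. The collar was knocked aside part-way through, so I found it again and picked it up from its new place.
- **Shutter:** I pressed until the force rose to about 14 N with no further travel, so it was on its stop. It then sprang back up.
- **Bystanders:** I did not touch the gravers, the hammer or the moulds, and the last pictures show them where they were. The robot was clear of everything at the end.

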